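# Find a used water filter's balance point and mark it with its hanging clip

### The arm

A 6-joint arm with a two-finger parallel gripper is mounted at the origin on the work surface. World frame = base frame: x ahead of the robot, y to its left, z up, the work surface at z = 0. Lengths are in m, angles in rad, forces in N, time in s.
With the tool pointing down it reaches from about 0.375 to 0.975 m from the base axis. Payload 3.8 kg.
Tool frame: the origin (TCP) lies at the very end of the fingers, on their centre line; the grasp point (between the pads) lies 19 mm behind it; z points along the fingers, y is the direction in which the jaws open and shut (so a half turn about z gives the same grasp; the last joint's range is limited). The gripper opens to 85 mm and grips with 20 to 120 N. Pads are 22 mm wide; open, the fingers measure 114 mm over their backs; the gripper's body (76 mm by 85 mm) begins 54 mm behind the grasp point. The pads swing forward as they close: fully open they stand 13 mm farther back than shut.
Start: joints at [-1.154, 0.264, 1.604, -0, 1.274, -0.037], TCP at [0.296, -0.607, 0.231] pointing down, gripper open.
Joint ranges: [-2.63, 2.63], [-0.94, 2.18], [0.31, 2.57], [-1.31, 4.45], [0, 2.66], [-2.55, 2.55]. Speed limits (rad/s): [2.57, 2.57, 3.14, 3.14, 3.14, 3.14].

### API

Orientations are given as a rotation vector (axis times angle).
In Python, from workcell import bot, viewer, finish_job gives the robot as it stands.
- The arm moves only by the tool servo_tool, never from a script. Its argument "plan" is a list that holds one entry, the list of rows, each a list of 6 numbers: the shift along the tool's x, y, z in cm, then the turn, a rotation vector about the tool's x, y, z in degrees. A call has 1 to 20 rows; each row is the pose to reach, as a shift and turn from the pose measured when the call began, along the tool's axes at that moment; what a row does not reach only later rows make up. A row lasts 1/12 s, in which the tool goes at most 41.7 mm and 7.16 degrees, less where a joint would pass 70% of its speed; a pose out of reach is approached as far as the arm can. A call with a gripper value outside its range is refused whole. "claw" is the finger opening in cm, from 0 to 8.54, set as the call begins (left out, the last holds). The fingers move at their own pace and stop on an object; "grip_force" is the grip in N (left out, the last holds). Time passes only in rows, so rows that repeat a pose let the fingers close. It gives the time, the measured TCP pose, the force and the opening at its end, in the units of the state.
- bot.read_state(): the state, without advancing time (a new reading comes with each control period).
- viewer.read_camera(name): name is "scene" or "side" or "wrist"; returns a dict with "color" (480x640x3 uint8, red, green, blue), "fx", "fy", "cx", "cy" (pixels), "eye" and "rotation" of the camera in the world; the wrist camera has in their place "T_tool_cam" (4x4, takes a point from camera to tool coordinates, whose origin is the TCP and whose axes are the flange's). Camera axes: x right, y down, z forward; pixel columns grow to the right and rows downward; lengths in m; the calibration is good to about 2 mm. A picture is of the moment at which its call begins: read the wrist's pose just before it. There is no depth.
- finish_job(): hands the job in, once; it reports no verdict.
The state is a dict: "time": time; "q": joint angles; "joint_vel": joint speeds; "joint_torque": joint torques, N m; "tool_pos": TCP position; "tcp_rot": TCP orientation; "wrist_force": force on the tool from outside, world axes, zero at the start; "torque": the same for the moment, N m; "width": opening from 0.0 (shut) to 1.0 (fully open).
Only numpy, scipy, OpenCV 4.12 (cv2) and the standard library are available. Lean on these libraries where they do the work, as an engineer would, in place of code of your own. Each camera call takes 0.05 s, during which the arm holds its last target.

### The job

The used yellow filter cartridge lies tipped on the steel edge of the balance stand, heavier at one end than it looks. Slide it along the edge (do not lift it off or press hard on it) until it balances level on the edge by itself with your hand away; then set the blue hanging clip astride it directly above the edge, to mark the balance point, and leave it all level and untouched. Leave the valve, the clear filter housing and the wrench where they are.

Things in the scene. Friction and masses are not known exactly. Their poses are not given: they have to be found in the camera images.
- edge (a point): Middle of the top of the balance edge: an 8 mm wide, 50 mm long steel ridge, 60 mm above the table. The ridge runs along x; z is up; the cartridge lies and slides along y, across it. Red stripes on the stand's cheeks and base show the middle of the edge.
- stand: Fixed grey balance stand; origin under the edge, at table height, axes as the edge's. Base plate 120 (x) by 270 (y) by 10 mm. Cheeks with inner faces at x = +-25.5 mm, 40 mm long in y, rise 12 mm above the edge and guide the cartridge with 3.5 mm play a side. Rubber stops at y = +-95 mm, tops 5.5 mm below the edge, catch the cartridge when tipped by 0.06 rad (3.5 degrees).
- cartridge_center (a point): Centre of the loose yellow filter cartridge with white end caps, about 0.55 kg; y along its length (280 mm), z up when level. Flat foot 44 mm wide at z = -24 mm rests on the edge; body 40 mm across; flat end faces, 44 mm across, at y = +-140 mm; flat rib 20 mm wide on top at z = +24 mm; an upright port 16 mm wide at y = +-128 mm, up to z = +35 mm.
- cartridge: The same cartridge, origin under its middle on the foot. Its centre of mass lies 5 to 32 mm from mid-length towards +y (wet filling, different each time), so the +y end starts down. It stays level by itself with the centre of mass within about 4 mm of the middle of the edge, and swings back to level from a stop within about 2 mm. A hand touching it can hold it tipped or level.
- clip_center (a point): Half-way up the loose blue hanging clip, 35 g, 62 mm high, standing on its legs. On its top plate an upright lug, 24 mm (x) by 16 mm (y), to grip: from 5 mm below to 31 mm above this point. Seated on the cartridge this point is 33 mm above cartridge_center.
- clip: The same clip, origin at the bottom between the legs. An upside-down U: plate 56 mm (x) by 26 mm (y), its underside at z = 22 mm; two legs 4 mm thick at x = +-26 mm (gap 48 mm). It goes on the cartridge with x axes parallel (either way round), plate flat on the rib, one leg down each side of the body.
- valve_center (a point): Middle of a small loose brass and white valve with a blue tap, 32 mm across, 50 mm high. Bystander.
- housing_center (a point): Middle of a loose clear filter housing with white cap, 80 mm across, 100 mm high, standing. Bystander.
- wrench: Loose steel wrench lying flat along its own x. Bystander.
Not all that is in view belongs to the job. There is more than one size of the clip; the one meant has the size given above.

How it is judged:
By the outcome, as a careful person would: the job done as asked, in the order asked, and still so for the second after the job is handed in, with the robot touching nothing.
It also fails if it takes over 72 s, if anything falls off the work surface, if the arm or the gripper's body presses on something with over 40 N, if the wrist force passes 120 N, or if a joint passes its speed limit or range.

## Working session

There is one attempt and no reset: what is moved stays moved. The work goes in short steps, Python scripts to look and compute and a tool call to move; the robot and the scene stay as the last step left them, time stands still between calls to the robot, and variables do not carry over. Pictures are saved under pics/ and viewed, and the job is handed in when it is done.

Besides the shell and the picture viewer there is one more tool, called after "Request:" in YAML: its name, and indented under it one key for each argument. servo_tool: Moves the arm, as the interface text tells. Its arguments: {"type":"object","properties":{"plan":{"type":"array"},"claw":{"type":"number"},"grip_force":{"type":"number"}},"required":["plan"]}

```bash
mkdir -p pics; ls
cat > h.py <<'E'
import numpy as np, cv2
from scipy.spatial.transform import Rotation as R
from workcell import bot, viewer, finish_job
def snap(n,f):
    s=bot.read_state(); c=viewer.read_camera(n)
    cv2.imwrite('pics/'+f,c['color'][:,:,::-1])
    if n=='wrist':
        T=np.eye(4);T[:3,:3]=R.from_rotvec(s['tcp_rot']).as_matrix();T[:3,3]=s['tool_pos']
        T=T@np.array(c['T_tool_cam']);c['eye']=T[:3,3];c['rotation']=T[:3,:3]
    np.savez('pics/'+f[:-4]+'.npz',**{k:np.array(c[k]) for k in('fx','fy','cx','cy','eye','rotation','color')})
    return c
def load(f): return np.load('pics/'+f+'.npz')
def ray(c,u,v):
    d=np.array([(u-c['cx'])/c['fx'],(v-c['cy'])/c['fy'],1.]);d=np.array(c['rotation'])@d
    return np.array(c['eye']),d/np.linalg.norm(d)
def onz(c,u,v,z):
    e,d=ray(c,u,v);return e+d*(z-e[2])/d[2]
def tri(*o):
    A=np.zeros((3,3));b=np.zeros(3);L=[]
    for c,u,v in o:
        e,d=ray(c,u,v);P=np.eye(3)-np.outer(d,d);A+=P;b+=P@e;L.append((e,P))
    p=np.linalg.solve(A,b);return p,[np.linalg.norm(P@(p-e))*1000 for e,P in L]
def proj(c,p):
    q=np.array(c['rotation']).T@(np.array(p)-c['eye']);return c['cx']+c['fx']*q[0]/q[2],c['cy']+c['fy']*q[1]/q[2]
E
python3 - <<'E'
from h import *
np.set_printoptions(precision=4,suppress=True)
print(bot.read_state())
for n in('scene','side','wrist'):
    c=snap(n,n+'0.png');print(n,c['fx'],c['eye'],c['rotation'])
E
```

```text
pics
{'time': 0.0, 'q': array([-1.1539,  0.2648,  1.6054,  0.    ,  1.2737, -0.0369]), 'joint_vel': array([-0.001 , -0.0013, -0.0006,  0.0002, -0.0027, -0.0008]), 'joint_torque': array([ -0.0038, -51.5126, -36.7313,  -0.0003,   0.0132,  -0.    ]), 'tool_pos': array([ 0.2956, -0.606 ,  0.2299]), 'tcp_rot': array([-3.0589, -0.7062,  0.0006]), 'wrist_force': array([-0.2694, -0.0669, -0.1658]), 'torque': array([ 0.0039, -0.0072,  0.0054]), 'width': 0.9990974396023523}
scene 535.4920995397434 [ 1.159  -0.1749  0.9666] [-2.0583 -1.5756  0.4897]
side 591.2381877698539 [0.3977 0.9814 0.7961] [-0.2338  2.6929 -1.4079]
wrist 410.1585481288502 [ 0.3587 -0.5741  0.3719] [[ 0.4383 -0.8629 -0.2516]
 [-0.8988 -0.4222 -0.1178]
 [-0.0045  0.2777 -0.9606]]
```

```bash
python3 - <<'E'
s=open('h.py').read()
s=s.replace("    np.savez(","    if np.array(c['rotation']).size==3: c['rotation']=R.from_rotvec(c['rotation']).as_matrix()\n    np.savez(")
open('h.py','w').write(s)
E
python3 - <<'E'
from h import *
for n in('scene','side'): snap(n,n+'0.png')
E
```

```text
(no output)
```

View pics/scene0.png

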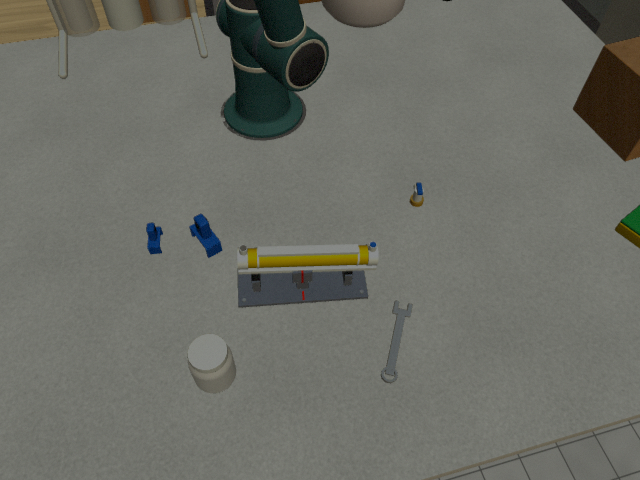

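View pics/side0.png

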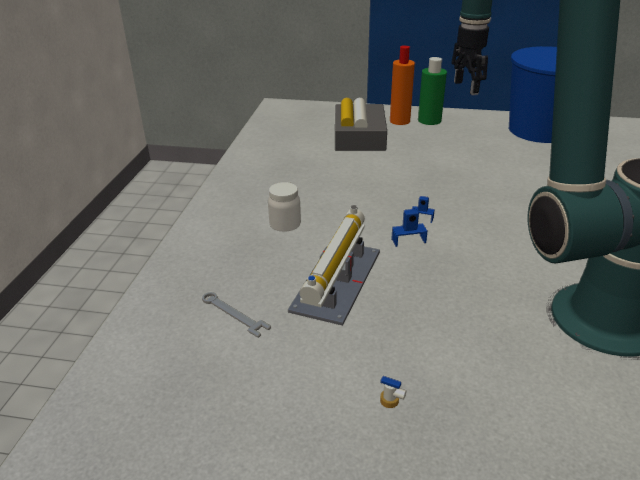

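View pics/wrist0.png

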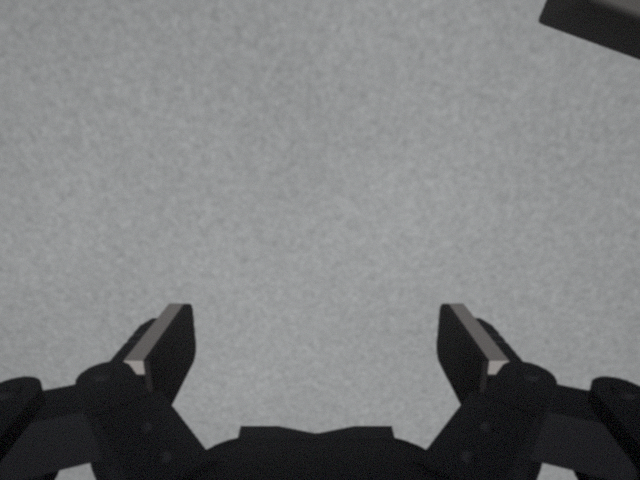

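Run:
```python
import cv2
a=cv2.imread('pics/scene0.png');b=cv2.imread('pics/side0.png')
cv2.imwrite('pics/sc_crop.png',cv2.resize(a[205:315,140:400],None,fx=3,fy=3,interpolation=cv2.INTER_CUBIC))
cv2.imwrite('pics/si_crop.png',cv2.resize(b[185:335,270:450],None,fx=4,fy=4,interpolation=cv2.INTER_CUBIC))
```

```text
(no output)
```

View pics/sc_crop.png

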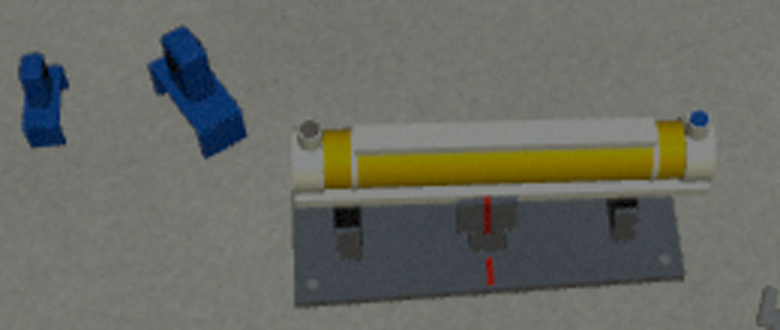

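View pics/si_crop.png

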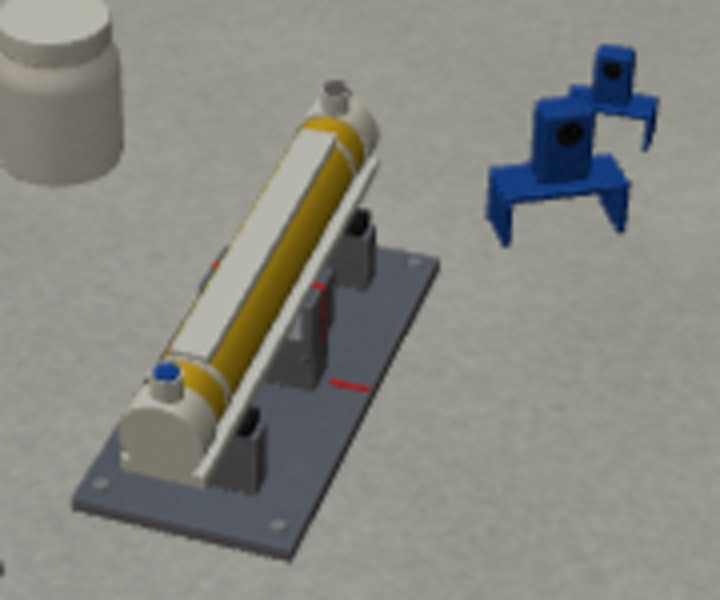

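Run:
```python
from h import *
np.set_printoptions(precision=4,suppress=True)
a=load('scene0');b=load('side0')
S=lambda u,v:(a,140+u/3,205+v/3)
D=lambda u,v:(b,270+u/4,185+v/4)
def T(n,s,d): print(n,*tri(S(*s),D(*d)))
T('base +x+y',(684,279),(75,503))
T('blueport',(699,119),(166,372))
T('otherport',(310,128),(335,88))
T('biglug top ctr',(181,36),(563,105))
T('smalllug top',(33,60),(615,52))
# plane casts
for n,p in {'+x+y':S(684,276),'+x-y':S(296,303)}.items(): print(n,onz(*p,0.010))
for n,p in {'+x+y':D(75,503),'+y-x':D(291,553),'-x-y':D(438,262)}.items(): print(n,onz(*p,0.010))
print('stripe +x base',onz(*S(490,270),.01), onz(*S(492,284),.01)); print('stripe -x base',onz(*D(332,382),.01),onz(*D(368,389),.01))
# clip leg bottoms big: side (503,243),(622,232)
print(onz(*D(505,244),0),onz(*D(622,232),0)); print('small',onz(*D(650,150),0))
```

```text
base +x+y [0.6371 0.0876 0.0022] [np.float64(1.2667899425520512), np.float64(1.2667899425522626)]
blueport [0.5822 0.1075 0.1095] [np.float64(0.16566076060231247), np.float64(0.16566076060221033)]
otherport [ 0.535  -0.1432  0.1239] [np.float64(0.4429513678845876), np.float64(0.44295136788447764)]
biglug top ctr [ 0.4082 -0.2134  0.0855] [np.float64(3.352566531134668), np.float64(3.3525665311347317)]
smalllug top [ 0.3815 -0.3198  0.0619] [np.float64(1.815310879411727), np.float64(1.8153108794118238)]
+x+y [0.6403 0.0868 0.01  ]
+x-y [ 0.5926 -0.1756  0.01  ]
+x+y [0.6339 0.0953 0.01  ]
+y-x [0.5203 0.1145 0.01  ]
-x-y [ 0.4735 -0.1473  0.01  ]
stripe +x base [ 0.6012 -0.0416  0.01  ] [ 0.6124 -0.043   0.01  ]
stripe -x base [ 0.5188 -0.025   0.01  ] [ 0.4989 -0.0221  0.01  ]
[ 0.4371 -0.1867  0.    ] [ 0.3693 -0.2106  0.    ]
small [ 0.3552 -0.3058  0.    ]
```

```bash
cat >> h.py <<'E'
def go(pos,yaw,tilt=0,zt=None):
    """row(s) to reach TCP pos, tool x at yaw deg (tool z down), then tilt deg about tool y"""
    s=bot.read_state();R0=R.from_rotvec(s['tcp_rot']);
    y=np.radians(yaw);x=np.array([np.cos(y),np.sin(y),0]);z=np.array([0,0,-1.])
    Rt=R.from_matrix(np.c_[x,np.cross(z,x),z])*R.from_euler('y',tilt,degrees=True)
    d=R0.inv().apply(np.array(pos)-s['tool_pos'])*100;w=np.degrees((R0.inv()*Rt).as_rotvec())
    print('t',round(s['time'],2),'pos',s['tool_pos'],'row',np.round(d,2),np.round(w,1),'rows>=',round(max(np.linalg.norm(d)/4.17,np.linalg.norm(w)/7.16),1))
E
python3 -c "
from h import *
go((0.40,-0.27,0.25),79.7)"
```

```text
t 0.25 pos [ 0.29575652 -0.60635895  0.23062436] row [ 24.11 -25.66  -1.91] [ -0.1  -0.  -53.7] rows>= 8.5
```

Request:
servo_tool:
  plan:
    - [[24.1,-25.7,-1.9,0,0,-53.7],[24.1,-25.7,-1.9,0,0,-53.7],[24.1,-25.7,-1.9,0,0,-53.7],[24.1,-25.7,-1.9,0,0,-53.7],[24.1,-25.7,-1.9,0,0,-53.7],[24.1,-25.7,-1.9,0,0,-53.7],[24.1,-25.7,-1.9,0,0,-53.7],[24.1,-25.7,-1.9,0,0,-53.7],[24.1,-25.7,-1.9,0,0,-53.7],[24.1,-25.7,-1.9,0,0,-53.7],[24.1,-25.7,-1.9,0,0,-53.7],[24.1,-25.7,-1.9,0,0,-53.7],[24.1,-25.7,-1.9,0,0,-53.7]]
  claw: 0

```text
time: 1.33
tool_pos: [0.3994, -0.2707, 0.2498]
tcp_rot: [-2.412, -2.011, 0.0]
wrist_force: [-0.8, 0.4, 0.1]
width: 0.003
```

Run:
```python
from h import *
snap('wrist','w1.png');s=bot.read_state();print(s['tool_pos'],s['time'],s['joint_vel'].round(3),s['q'])
```

```text
[ 0.39938322 -0.27083897  0.2497588 ] 1.3833 [-0.006  0.003 -0.001  0.002  0.001  0.001] [-6.47667921e-01 -1.17372545e-01  1.97737782e+00  2.00957796e-04
  1.28279347e+00 -4.66343766e-01]
```

View pics/w1.png

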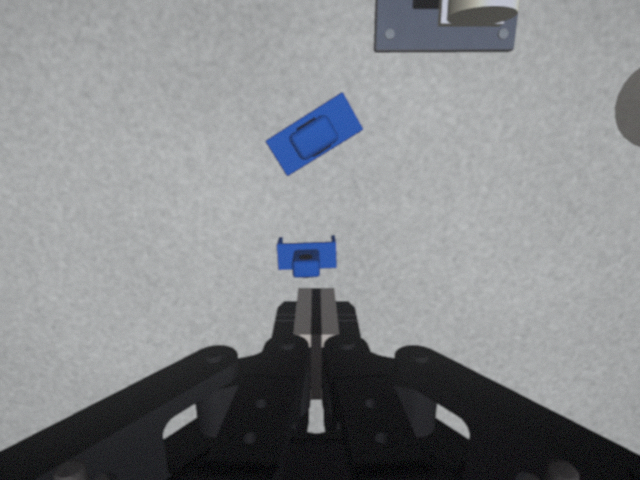

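Run:
```python
from h import *
np.set_printoptions(precision=4,suppress=True)
a=load('scene0');b=load('side0');w=load('w1')
S=lambda u,v:(a,140+u/3,205+v/3)
D=lambda u,v:(b,270+u/4,185+v/4)
c=cv2.resize(w['color'][80:300,240:380][:,:,::-1],None,fx=4,fy=4,interpolation=cv2.INTER_CUBIC)
cv2.imwrite('pics/w1c.png',c[:600])
cv2.imwrite('pics/w1d.png',c[580:])
im=cv2.resize(b['color'][190:250,380:450][:,:,::-1],None,fx=8,fy=8,interpolation=cv2.INTER_CUBIC);cv2.imwrite('pics/si_c.png',im)
# plate at z
for z in(.026,.035):
  P=[onz(w,*p,z) for p in((278,243),(336,242),(336,269),(278,269))];print('small',z,np.linalg.norm(P[1]-P[0]),np.linalg.norm(P[2]-P[1]))
  P=[onz(w,*p,z) for p in((266,143),(344,93),(363,127),(288,175))];print('big',z,np.linalg.norm(P[1]-P[0]),np.linalg.norm(P[2]-P[1]))
```

```text
small 0.026 0.05404641763298891 0.0267616827798899
big 0.026 0.07875665154952494 0.03243955267859016
small 0.035 0.05271634494662071 0.02610308254576344
big 0.035 0.07681846441921085 0.031641221080207595
```

View pics/w1d.png

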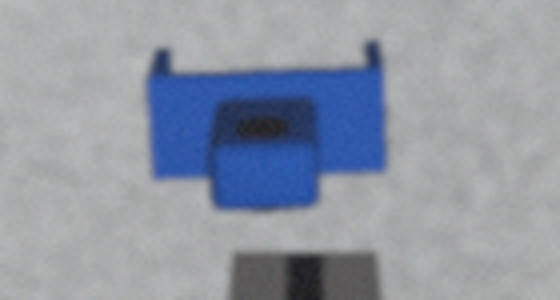

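View pics/si_c.png

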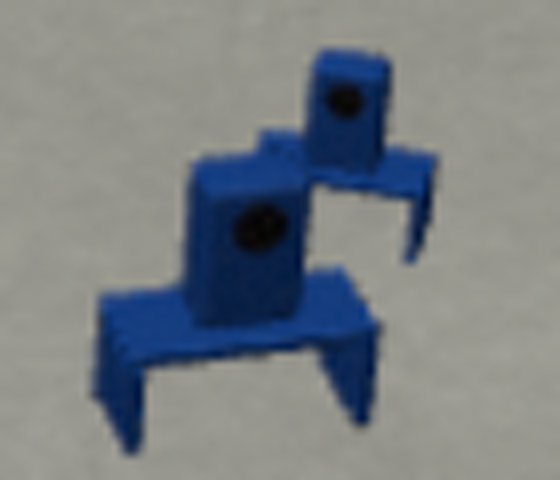

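Run:
```python
from h import *
np.set_printoptions(precision=4,suppress=True)
a=load('scene0');b=load('side0');w=load('w1')
W=lambda u,v:(w,240+u/4,225+v/4)
S=(a,140+33/3,205+60/3);D=(b,380+352/8,190+60/8)
print('lugtop',tri(W(265,174),S,D),onz(*W(265,174),.062))
for p,q in(((152,78),(383,70)),((155,180),(385,171))):
  A=onz(*W(*p),.026);B=onz(*W(*q),.026);print(A,B,np.degrees(np.arctan2(*(B-A)[1::-1])),(A+B)/2)
A=onz(*W(212,207),.062);B=onz(*W(318,207),.062);print(np.linalg.norm(A-B))
go((0.592,0.185,0.25),79.7,-25)
```

```text
lugtop (array([ 0.3812, -0.3197,  0.0627]), [np.float64(0.46798783803763344), np.float64(1.1931855125062885), np.float64(1.2253900703275467)]) [ 0.3809 -0.3195  0.062 ]
[ 0.356  -0.3045  0.026 ] [ 0.4093 -0.3122  0.026 ] -8.26437007375822 [ 0.3827 -0.3083  0.026 ]
[ 0.3515 -0.3294  0.026 ] [ 0.4056 -0.3369  0.026 ] -7.944453044515494 [ 0.3786 -0.3332  0.026 ]
0.022804816307328564
t 1.38 pos [ 0.3994 -0.2708  0.2498] row [48.31 10.72 -0.  ] [ -0.1 -25.   -0.1] rows>= 11.9
```

Request:
servo_tool:
  plan:
    - [[45.5,10.5,0,0,-25,0],[45.5,10.5,0,0,-25,0],[45.5,10.5,0,0,-25,0],[45.5,10.5,0,0,-25,0],[45.5,10.5,0,0,-25,0],[45.5,10.5,0,0,-25,0],[45.5,10.5,0,0,-25,0],[45.5,10.5,0,0,-25,0],[45.5,10.5,0,0,-25,0],[45.5,10.5,0,0,-25,0],[45.5,10.5,0,0,-25,0],[45.5,10.5,0,0,-25,0],[45.5,10.5,0,0,-25,0],[45.5,10.5,0,0,-25,0],[45.5,10.5,0,0,-25,0]]

```text
time: 2.63
tool_pos: [0.5849, 0.1565, 0.2492]
tcp_rot: [2.17, 1.807, -0.484]
wrist_force: [-0.8, -0.6, 0.1]
width: 0.001
```

Run:
```python
from h import *
snap('wrist','w2.png');s=bot.read_state();print(s['tool_pos'],s['time'])
go((0.590,0.158,0.06),79.7,-25)
```

```text
[0.58460173 0.1561079  0.24955045] 2.6833
t 2.68 pos [0.58460173 0.1561079  0.24955045] row [ 8.27  0.53 17.05] [-0.2  0.  -0.1] rows>= 4.5
```

View pics/w2.png

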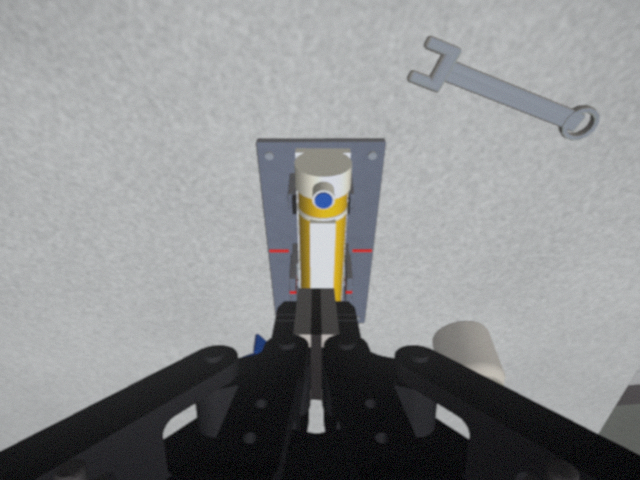

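Run:
```python
from h import *
np.set_printoptions(precision=4,suppress=True)
w=load('w2');b=load('side0');a=load('scene0')
c=cv2.resize(w['color'][130:310,240:400][:,:,::-1],None,fx=3.3,fy=3.3,interpolation=cv2.INTER_CUBIC);cv2.imwrite('pics/w2c.png',c)
E=(onz(w,278,250,.01)+onz(w,362,250,.01))/2;print('edge',E)
for p in((257,143),(385,143)):print(onz(w,*p,.01))
print(tri((w,323.3,199.5),(b,270+166/4,185+372/4),(a,140+233,205+119/3)))
```

```text
edge [ 0.5535 -0.0299  0.01  ]
[0.5203 0.1115 0.01  ]
[0.6351 0.0905 0.01  ]
(array([0.5813, 0.1081, 0.109 ]), [np.float64(1.4455875081951681), np.float64(1.2296970812412518), np.float64(0.5377992603447954)])
```

View pics/w2c.png

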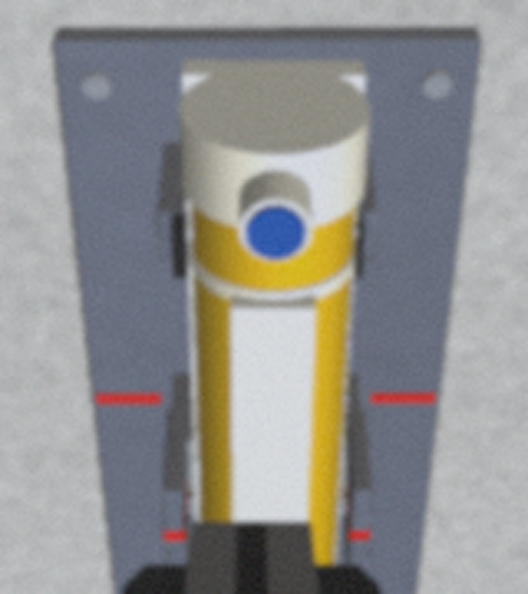

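Request:
servo_tool:
  plan:
    - [[1.6,0.4,3.4,0,0,0],[3.2,0.4,6.8,0,0,0],[4.9,0.4,10.2,0,0,0],[6.5,0.4,13.6,0,0,0],[8.2,0.4,17.0,0,0,0],[8.2,0.4,17.0,0,0,0],[8.2,0.4,17.0,0,0,0],[8.2,0.4,17.0,0,0,0]]

```text
time: 3.35
tool_pos: [0.5897, 0.157, 0.063]
tcp_rot: [2.172, 1.804, -0.481]
wrist_force: [0.2, 0.1, 0.6]
width: 0.002
```

```bash
cat >> h.py <<'E'
E0=np.array([.5545,-.030,.06]);U=np.array([.1805,.9836,0]);XS=np.array([.9836,-.1805,0])
def st(p): p=np.array(p)-E0;return np.array([p@XS,p@U,p[2]])*1000
E
python3 - <<'E'
from h import *
s=bot.read_state();print(st(s['tool_pos']),s['time'],s['wrist_force'])
go(E0+.172*U,79.6,-25)
snap('side','s3.png');snap('wrist','w3.png')
E
```

```text
[  0.83786046 190.25136149   3.04384888] 3.35 [0.2370515  0.07044162 0.61044873]
t 3.35 pos [0.58966276 0.1569708  0.06304385] row [-1.52 -0.08  1.05] [-0.1 -0.  -0.1] rows>= 0.4
```

View pics/w3.png

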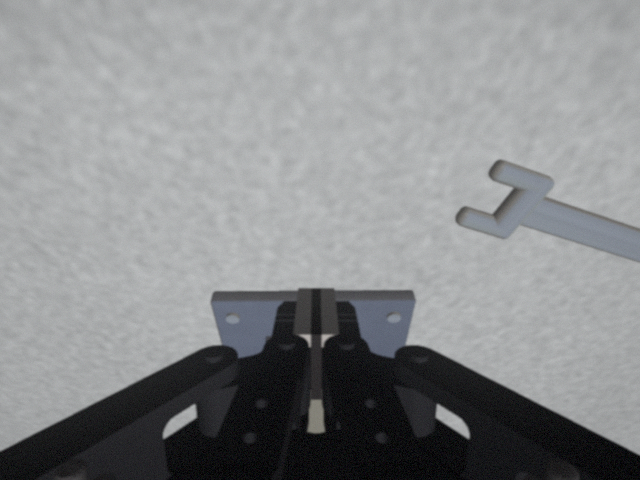

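View pics/s3.png

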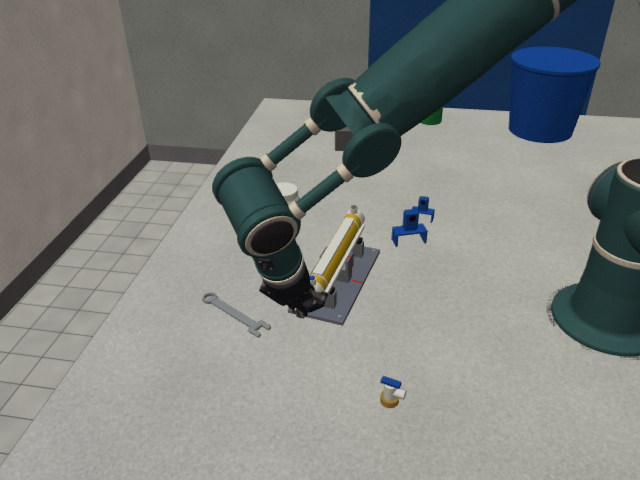

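Request:
servo_tool:
  plan:
    - [[-1.0,-0.05,0.65,0,0,0],[-2.05,-0.08,1.29,0,0,0],[-2.05,-0.08,1.29,0,0,0],[-2.19,-0.08,1.35,0,0,0],[-2.32,-0.08,1.42,0,0,0],[-2.46,-0.08,1.48,0,0,0],[-2.59,-0.08,1.54,0,0,0],[-2.73,-0.08,1.61,0,0,0],[-2.87,-0.08,1.67,0,0,0],[-3.0,-0.08,1.73,0,0,0],[-3.14,-0.08,1.79,0,0,0],[-3.27,-0.08,1.86,0,0,0],[-3.41,-0.08,1.92,0,0,0],[-3.54,-0.08,1.98,0,0,0],[-3.68,-0.08,2.05,0,0,0],[-3.68,-0.08,2.05,0,0,0]]

```text
time: 4.78
tool_pos: [0.5828, 0.1169, 0.0617]
tcp_rot: [2.172, 1.804, -0.475]
wrist_force: [0.8, 3.5, 1.9]
width: 0.002
```

Run:
```python
from h import *
s=bot.read_state();print(st(s['tool_pos']),s['time'],s['wrist_force'])
go(E0+.160*U,79.6,-25)
go(E0+.148*U,79.6,-25)
snap('side','s4.png');snap('scene','c4.png')
a=cv2.imread('pics/c4.png');b=cv2.imread('pics/s4.png')
cv2.imwrite('pics/c4c.png',cv2.resize(a[205:315,140:400],None,fx=3,fy=3,interpolation=cv2.INTER_CUBIC))
cv2.imwrite('pics/s4c.png',cv2.resize(b[185:335,270:450],None,fx=4,fy=4,interpolation=cv2.INTER_CUBIC))
```

```text
[  1.34697929 149.60559693   1.65924406] 4.7833 [0.80710569 3.49829186 1.85884931]
t 4.78 pos [0.58282731 0.11690171 0.06165924] row [ 1.01 -0.14 -0.29] [ 0.1 -0.2 -0.2] rows>= 0.3
t 4.78 pos [0.58282731 0.11690171 0.06165924] row [-0.08 -0.13  0.22] [ 0.1 -0.2 -0.2] rows>= 0.1
```

View pics/c4c.png

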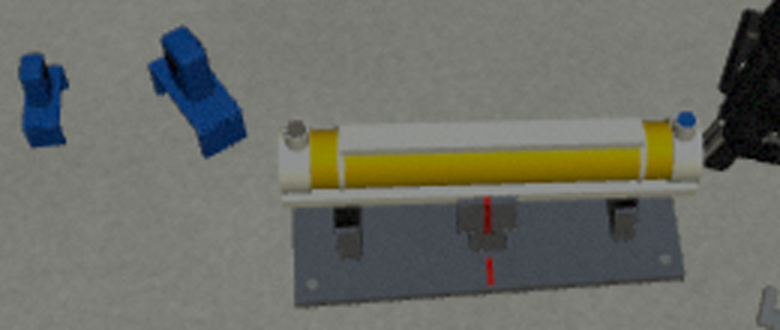

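View pics/s4c.png

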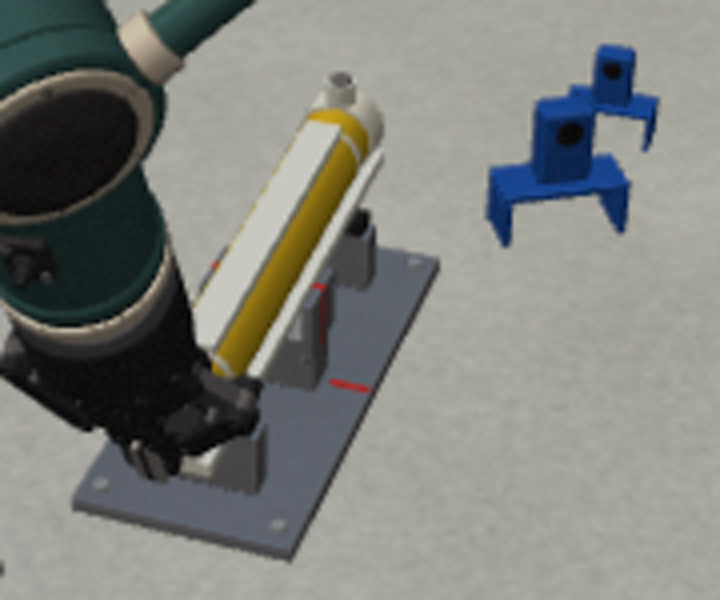

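```bash
cat >> h.py <<'E'
def slope(c):
    hsv=cv2.cvtColor(np.array(c['color']),cv2.COLOR_RGB2HSV)
    m=cv2.inRange(hsv,(20,120,60),(35,255,255));m[:200]=0;m[320:]=0;m[:,:220]=0;m[:,420:]=0
    v,u=np.nonzero(m);e=[];us=np.arange(u.min()+6,u.max()-5)
    # lower edge of the yellow band per column
    lo=np.array([v[u==k].max() if (u==k).any() else np.nan for k in us]);ok=~np.isnan(lo)
    p=np.polyfit(us[ok],lo[ok],1)
    return p[0],u.min(),u.max()
E
python3 - <<'E'
from h import *
print(slope(load('scene0')),slope(load('c4')))
E
```

```text
(np.float64(-0.14766054477281942), np.int64(247), np.int64(419)) (np.float64(-0.03167989606937096), np.int64(243), np.int64(363))
```

Request:
servo_tool:
  plan:
    - [[-0.2,-0.1,0.3,0,0,0],[-0.34,-0.1,0.34,0,0,0],[-0.48,-0.1,0.4,0,0,0],[-0.62,-0.1,0.47,0,0,0],[-0.62,-0.1,0.47,0,0,0],[0.2,-0.1,0.1,0,0,0],[0.8,-0.1,-0.2,0,0,0],[0.8,-0.1,-0.2,0,0,0],[0.8,-0.1,-0.2,0,0,0],[0.8,-0.1,-0.2,0,0,0],[0.8,-0.1,-0.2,0,0,0]]

```text
time: 5.8
tool_pos: [0.5829, 0.1247, 0.0597]
tcp_rot: [2.171, 1.804, -0.477]
wrist_force: [-0.6, -0.4, -0.1]
width: -0.003
```

```bash
cat > look.py <<'E'
import sys
from h import *
n=sys.argv[1]
s=bot.read_state();print(st(s['tool_pos']),s['time'],s['wrist_force'])
go(E0+[0,0,.001]+.150*U,79.6,-25)
c=snap('scene','c%s.png'%n);print(slope(c))
cv2.imwrite('pics/c%sc.png'%n,cv2.resize(cv2.imread('pics/c%s.png'%n)[205:315,140:400],None,fx=3,fy=3,interpolation=cv2.INTER_CUBIC))
E
python3 look.py 5
```

```text
[ 2.51724325e-02  1.57330868e+02 -2.64713637e-01] 5.8 [-0.55240037 -0.43676975 -0.13262107]
t 5.8 pos [0.58292158 0.12473848 0.05973529] row [-0.72 -0.    0.19] [ 0.1 -0.1 -0.2] rows>= 0.2
(np.float64(-0.03440576691717467), np.int64(239), np.int64(360))
```

View pics/c5c.png

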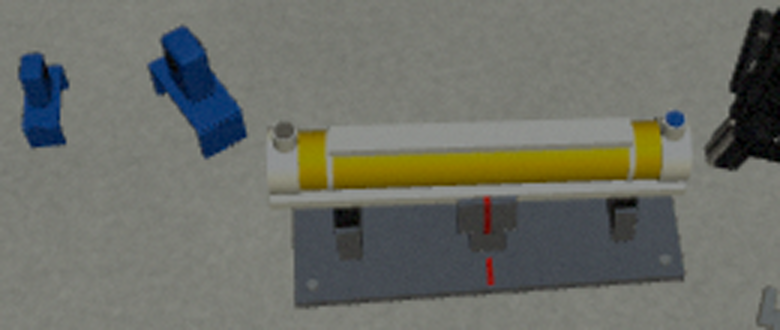

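Request:
servo_tool:
  plan:
    - [[-0.7,0,0.19,0,0,0],[-1.2,0,0.42,0,0,0],[-1.35,0,0.49,0,0,0],[-1.5,0,0.56,0,0,0],[-1.62,0,0.61,0,0,0],[-1.74,0,0.67,0,0,0],[-1.85,0,0.72,0,0,0],[-1.85,0,0.72,0,0,0],[-1.1,0,0.4,0,0,0],[-0.6,0,0.15,0,0,0],[-0.6,0,0.15,0,0,0],[-0.6,0,0.15,0,0,0],[-0.6,0,0.15,0,0,0],[-0.6,0,0.15,0,0,0]]

```text
time: 7.02
tool_pos: [0.5816, 0.1185, 0.0608]
tcp_rot: [2.171, 1.804, -0.478]
wrist_force: [-0.1, -0.1, -0.2]
width: -0.002
```

```bash
python3 look.py 6
```

```text
[-1.29619128e-01  1.51002598e+02  7.86599111e-01] 7.0167 [-0.13248081 -0.11145687 -0.24140405]
t 7.02 pos [0.58162714 0.11854224 0.0607866 ] row [-0.1   0.01  0.02] [ 0.1 -0.1 -0.2] rows>= 0.0
(np.float64(-0.039379677790150135), np.int64(237), np.int64(357))
```

View pics/c6c.png

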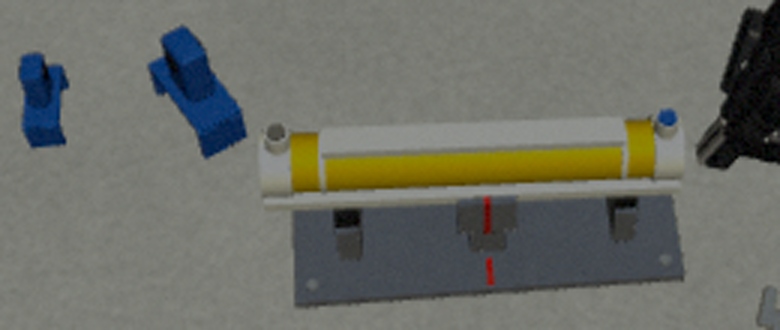

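```bash
cat >> h.py <<'E'
def predports(c,s0,tilt):
    # tilt>0: +y end down; s0 = foot-centre offset (m) from edge along y
    out=[]
    for l in(-.128,.128):
        y=s0+l;z=.059
        # rotate about edge
        yy=y*np.cos(tilt)+z*np.sin(tilt);zz=-y*np.sin(tilt)+z*np.cos(tilt)
        out.append(proj(c,E0+U*yy+[0,0,zz]))
    return np.array(out)
E
python3 - <<'E'
from h import *
np.set_printoptions(precision=2,suppress=True)
a=load('scene0')
for s0 in(.0096,-.0115):
  for t in(.06,.03,0,-.06):
    p=predports(a,s0,t);q=(p-[140,205])*3;print(s0,t,q.ravel(),(q[1,1]-q[0,1])/(q[1,0]-q[0,0]))
E
```

```text
0.0096 0.06 [310.48 125.09 699.82 115.13] -0.025577051752590757
0.0096 0.03 [308.02 128.43 698.06 111.5 ] -0.0433928743835645
0.0096 0 [305.75 131.79 696.1  107.91] -0.061183953979848056
0.0096 -0.06 [301.76 138.57 691.56 100.82] -0.0968289384402335
-0.0115 0.06 [277.42 125.93 668.53 115.93] -0.025577051752590903
-0.0115 0.03 [275.11 129.86 666.55 112.87] -0.0433928743835638
-0.0115 0 [273.02 133.79 664.39 109.85] -0.06118395397984797
-0.0115 -0.06 [269.5  141.69 659.54 103.92] -0.09682893844023382
```

Request:
servo_tool:
  plan:
    - [[0,0,0,0,0,0],[0,0,0,0,0,0],[0,0,0,0,0,0],[0,0,0,0,0,0]]

```text
time: 7.4
tool_pos: [0.5817, 0.1184, 0.0608]
tcp_rot: [2.172, 1.804, -0.477]
wrist_force: [-0.3, -0.2, -0.8]
width: 0.001
```

```bash
python3 look.py 7
python3 - <<'E'
from h import *
snap('side','s7.png')
b=cv2.imread('pics/s7.png')
cv2.imwrite('pics/s7c.png',cv2.resize(b[185:335,270:450],None,fx=4,fy=4,interpolation=cv2.INTER_CUBIC))
E
```

```text
[-7.18412343e-02  1.50881111e+02  8.41919705e-01] 7.4 [-0.32487949 -0.17661041 -0.79367067]
t 7.4 pos [0.58166204 0.11841232 0.06084192] row [-0.09  0.01  0.02] [ 0.1 -0.1 -0.2] rows>= 0.0
(np.float64(-0.0889206156170401), np.int64(235), np.int64(356))
```

View pics/s7c.png

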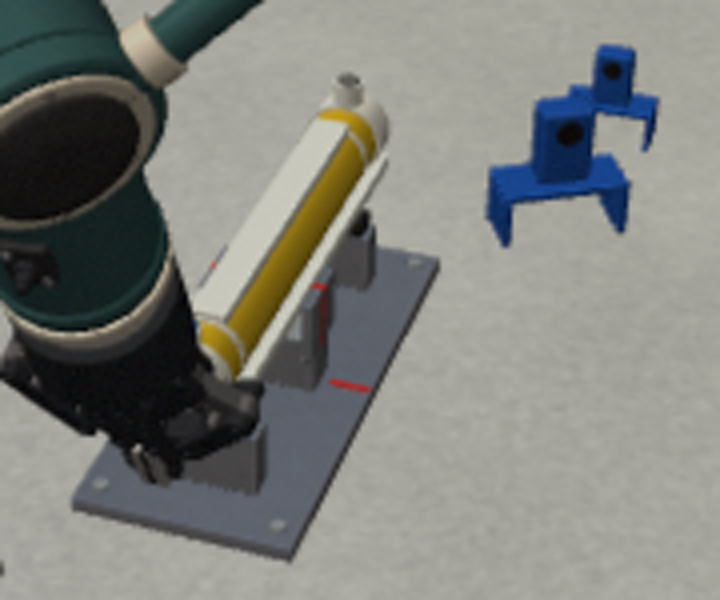

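View pics/c7c.png

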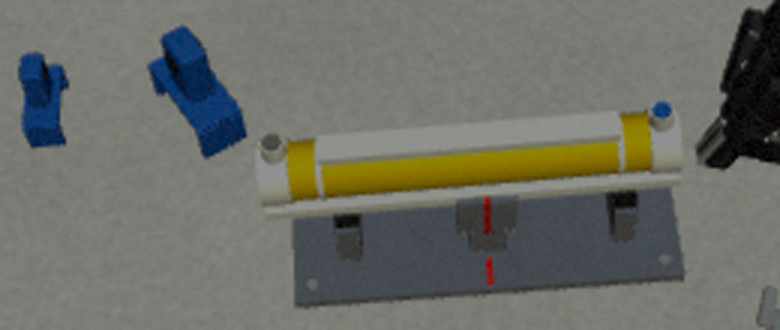

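Request:
servo_tool:
  plan:
    - [[0.4,0,-0.2,0,0,0],[0.8,0,-0.4,0,0,0],[0.8,0,-0.4,0,0,0],[0.8,0,-0.4,0,0,0],[0.8,0,-0.4,0,0,0],[0.8,0,-0.4,0,0,0],[0.8,0,-0.4,0,0,0],[0.8,0,-0.4,0,0,0],[0.8,0,-0.4,0,0,0],[0.8,0,-0.4,0,0,0],[0.8,0,-0.4,0,0,0],[0.8,0,-0.4,0,0,0]]

```text
time: 8.5
tool_pos: [0.5833, 0.1272, 0.0611]
tcp_rot: [2.172, 1.804, -0.477]
wrist_force: [-0.1, -0.1, -1.7]
width: 0.002
```

```bash
python3 look.py 8;python3 look.py 8b
```

```text
[-2.66559052e-02  1.59843923e+02  1.12775213e+00] 8.5 [-0.11269688 -0.05428924 -1.67925392]
t 8.5 pos [0.58332419 0.12721956 0.06112775] row [-0.89  0.01  0.43] [ 0.1 -0.1 -0.2] rows>= 0.2
(np.float64(-0.0515013118258678), np.int64(237), np.int64(357))
[-2.80816277e-02  1.59847588e+02  1.12774594e+00] 8.55 [-0.35496894  0.85086462  0.33406464]
t 8.55 pos [0.58332345 0.12722342 0.06112775] row [-0.89  0.01  0.43] [ 0.1 -0.1 -0.2] rows>= 0.2
(np.float64(-0.05102516762219455), np.int64(237), np.int64(357))
```

View pics/c8c.png

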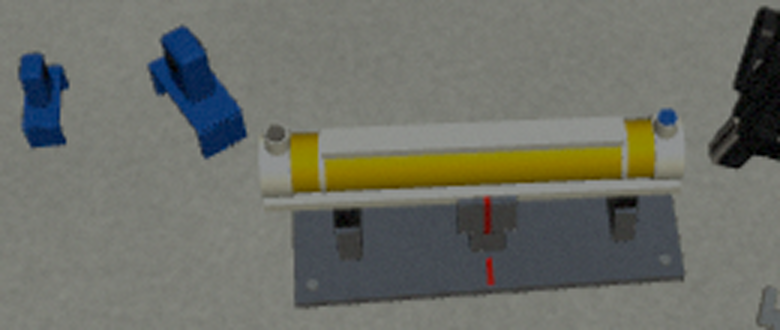

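Request:
servo_tool:
  plan:
    - [[0,0,0,0,0,0],[0,0,0,0,0,0],[0,0,0,0,0,0],[0,0,0,0,0,0],[0,0,0,0,0,0],[0,0,0,0,0,0],[0,0,0,0,0,0],[0,0,0,0,0,0],[0,0,0,0,0,0],[0,0,0,0,0,0],[0,0,0,0,0,0],[0,0,0,0,0,0]]

```text
time: 9.6
tool_pos: [0.5833, 0.1272, 0.0611]
tcp_rot: [2.172, 1.804, -0.477]
wrist_force: [0.3, -0.3, 0.2]
width: -0.001
```

```bash
python3 look.py 9
```

```text
[-2.65354599e-02  1.59871237e+02  1.14436131e+00] 9.6 [ 0.30834441 -0.31716493  0.19856289]
t 9.6 pos [0.58332924 0.1272464  0.06114436] row [-0.89  0.01  0.43] [ 0.1 -0.1 -0.2] rows>= 0.2
(np.float64(-0.07006514713513042), np.int64(236), np.int64(357))
```

Request:
servo_tool:
  plan:
    - [[0,0,0,0,0,0],[0,0,0,0,0,0],[0,0,0,0,0,0],[0,0,0,0,0,0]]

```text
time: 9.98
tool_pos: [0.5833, 0.1272, 0.0611]
tcp_rot: [2.172, 1.804, -0.477]
wrist_force: [0.5, 0.3, 0.3]
width: -0.0
```

```bash
python3 look.py 10
python3 - <<'E'
from h import *
snap('side','s10.png')
b=cv2.imread('pics/s10.png')
cv2.imwrite('pics/s10c.png',cv2.resize(b[185:335,270:450],None,fx=4,fy=4,interpolation=cv2.INTER_CUBIC))
E
```

```text
[-3.32484227e-02  1.59865934e+02  1.09571195e+00] 9.9833 [0.52989475 0.33449939 0.32798338]
t 9.98 pos [0.58332168 0.1272424  0.06109571] row [-0.89  0.01  0.42] [ 0.1 -0.1 -0.2] rows>= 0.2
(np.float64(-0.06281402575897559), np.int64(236), np.int64(357))
```

View pics/c10c.png

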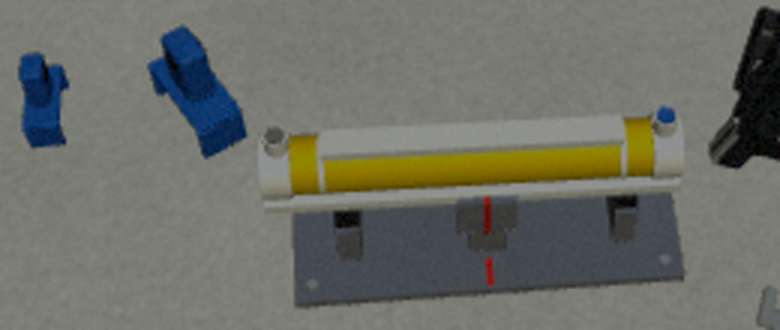

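View pics/s10c.png

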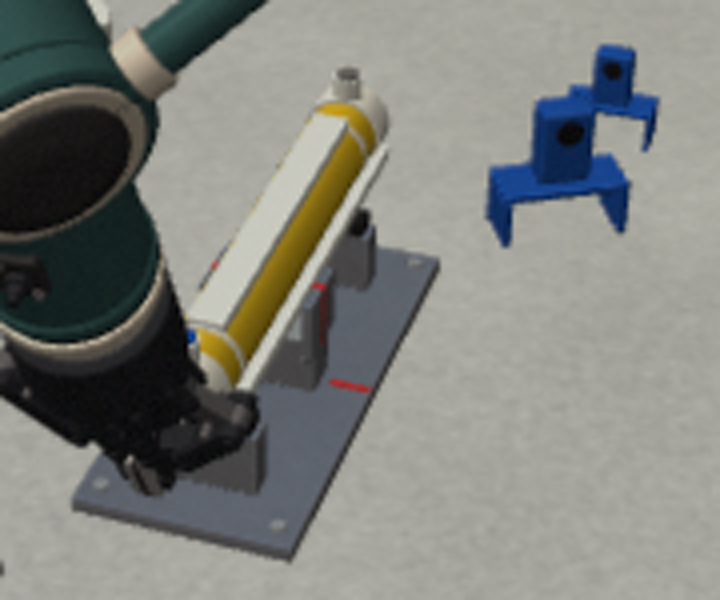

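Run:
```python
from h import *
go(E0+U*.175+[0,0,.16],79.6,-25)
go(E0-U*.08+[0,0,.19],79.6,0)
```

```text
t 10.08 pos [0.58333462 0.12723656 0.06114383] row [ -5.32   0.04 -15.04] [ 0.1 -0.1 -0.2] rows>= 3.8
t 10.08 pos [0.58333462 0.12723656 0.06114383] row [-29.71   0.11  -7.02] [ 0.1 24.9 -0.2] rows>= 7.3
```

Request:
servo_tool:
  plan:
    - [[0.7,0,-2.5,0,0,0],[-1.0,0,-6.0,0,0,0],[-2.5,0,-9.5,0,0,0],[-4.0,0,-13.0,0,0,0],[-5.3,0,-15.0,0,0,0],[-6.5,0,-16.0,0,5,0],[-10.0,0,-15.0,0,10,0],[-14.0,0,-14.0,0,15,0],[-18.0,0.1,-12.0,0,20,0],[-22.0,0.1,-10.0,0,24.9,-0.2],[-26.0,0.1,-8.5,0,24.9,-0.2],[-29.7,0.1,-7.0,0,24.9,-0.2],[-29.7,0.1,-7.0,0,24.9,-0.2],[-29.7,0.1,-7.0,0,24.9,-0.2],[-29.7,0.1,-7.0,0,24.9,-0.2]]
  claw: 6

```text
time: 11.33
tool_pos: [0.5398, -0.1087, 0.2498]
tcp_rot: [2.414, 2.009, 0.002]
wrist_force: [0.0, 0.6, 0.1]
width: 0.701
```

```bash
python3 look.py 11
python3 - <<'E'
from h import *
s=bot.read_state();print(s['joint_vel'].round(3),s['width'])
snap('wrist','w11.png')
E
```

```text
[ -0.2326925  -80.10491942 189.75245613] 11.3333 [0.00226101 0.60156687 0.14592742]
t 11.33 pos [ 0.53981291 -0.10874532  0.24975246] row [23.   -0.03 18.88] [  0.1 -25.   -0.1] rows>= 7.1
(np.float64(-0.18192053623644214), np.int64(236), np.int64(419))
[ 0.027  0.005  0.    -0.001 -0.001 -0.001] 0.702050160551547
```

View pics/w11.png

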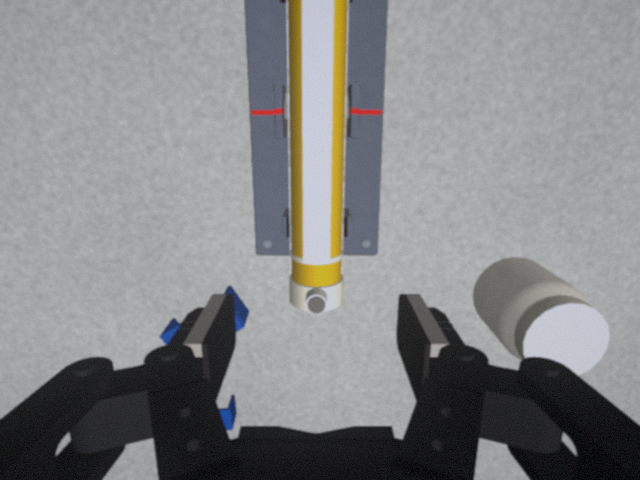

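Run:
```python
from h import *
np.set_printoptions(precision=4,suppress=True)
w=load('w11')
im=np.array(w['color']).astype(int)
red=(im[...,0]>150)&(im[...,1]<90)&(im[...,2]<90)
v,u=np.nonzero(red)
for m in(u<316,u>316): print(u[m].min(),u[m].max(),np.median(v[m]),v[m].mean())
A=onz(w,u[u<316].mean(),v[u<316].mean(),.01);B=onz(w,u[u>316].mean(),v[u>316].mean(),.01);print('stripes',A,B,(A+B)/2,np.degrees(np.arctan2(*(B-A)[1::-1])))
P=[onz(w,*p,.01) for p in((256.5,252.5),(377.5,252.5))];m=(P[0]+P[1])/2;print(P,m+.135*U)
print('port',onz(w,316,300,.119),st(onz(w,316,300,.119)))
yel=(im[...,0]>120)&(im[...,2]<90)&(im[...,1]>80)
for r in(60,110,160,220): 
  x=np.nonzero(yel[r])[0];p=onz(w,x.min(),r,.084);q=onz(w,x.max(),r,.084);print(r,x.min(),x.max(),st((p+q)/2),np.linalg.norm(p-q))
c=cv2.resize(w['color'][60:260,220:420][:,:,::-1],None,fx=3,fy=3,interpolation=cv2.INTER_CUBIC);cv2.imwrite('pics/w11c.png',c)
# clip
go((.3808,-.3204,.12),81.9)
```

```text
251 282 112.0 111.74375
351 381 112.0 111.57232704402516
stripes [ 0.5103 -0.0233  0.01  ] [ 0.5965 -0.0389  0.01  ] [ 0.5534 -0.0311  0.01  ] -10.253942675430167
[array([ 0.4724, -0.1504,  0.01  ]), array([ 0.5889, -0.1717,  0.01  ])] [ 0.555  -0.0283  0.01  ]
port [ 0.5296 -0.1611  0.119 ] [  -0.8745 -133.4257   59.    ]
60 293 344 [ 0.7249 31.8091 24.    ] 0.03540969662632842
110 294 343 [ 0.8141 -1.3738 24.    ] 0.03511350953566402
160 295 342 [  0.9092 -36.7584  24.    ] 0.0347976701087675
220 291 341 [ -0.8957 -82.4491  24.    ] 0.0385534949769623
t 11.43 pos [ 0.5401 -0.1073  0.2495] row [-23.82 -11.9   12.93] [ 0.1 -0.  -2.2] rows>= 7.1
```

View pics/w11c.png

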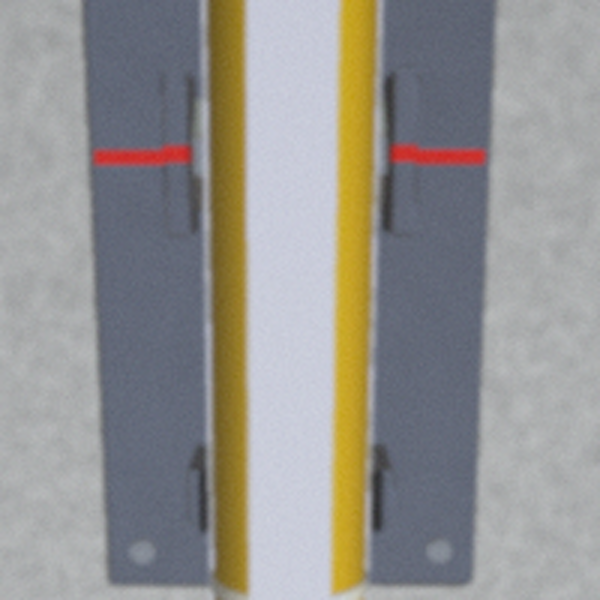

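View pics/c11c.png

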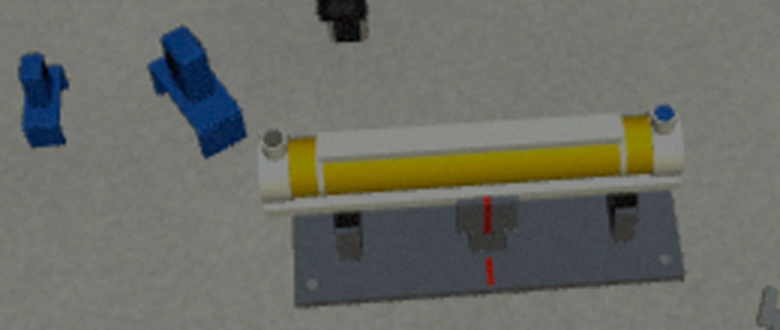

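Request:
servo_tool:
  plan:
    - [[-3.4,-1.7,0,0,0,-1],[-6.8,-3.4,0,0,0,-2.2],[-10.2,-5.1,1,0,0,-2.2],[-13.6,-6.8,3,0,0,-2.2],[-16.8,-8.5,5,0,0,-2.2],[-19.8,-10.1,7.4,0,0,-2.2],[-22.2,-11.1,10,0,0,-2.2],[-23.8,-11.9,12.9,0,0,-2.2],[-23.8,-11.9,12.9,0,0,-2.2],[-23.8,-11.9,12.9,0,0,-2.2],[-23.8,-11.9,12.9,0,0,-2.2]]
  claw: 6

```text
time: 12.35
tool_pos: [0.3823, -0.3194, 0.121]
tcp_rot: [2.369, 2.061, 0.003]
wrist_force: [-0.5, -0.1, 1.7]
width: 0.704
```

Run:
```python
from h import *
go((.3808,-.3204,.032),81.9)
snap('wrist','w12.png');snap('scene','c12.png')
```

```text
t 12.35 pos [ 0.3823144  -0.3193561   0.12097253] row [-0.13 -0.16  8.9 ] [ 0.1 -0.   0.1] rows>= 2.1
```

View pics/w12.png

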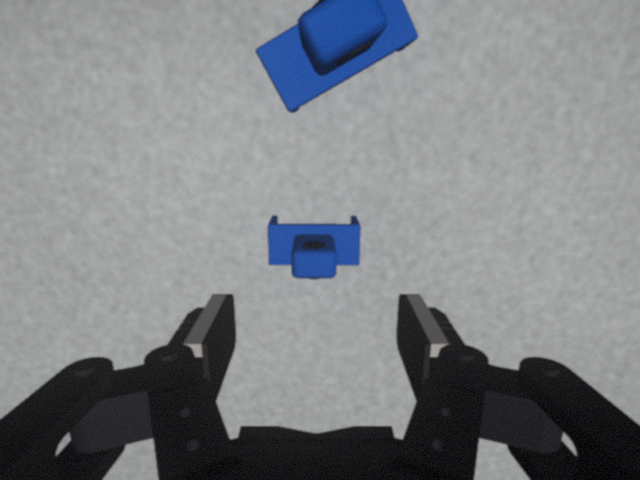

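Run:
```python
from h import *
w=load('w12');w1=load('w1');print(onz(w,314,263.5,.062), tri((w,314,263.5),(w1,306.25,268.5)))
P=[onz(w,*p,.026) for p in((269,264),(359,264),(269,224),(359,223))];print(np.mean(P,0),np.linalg.norm(P[1]-P[0]))
s=bot.read_state();print(s['tool_pos'])
```

```text
[ 0.38056452 -0.31958267  0.062     ] (array([ 0.38015492, -0.32233046,  0.05429799]), [np.float64(0.009110939530490043), np.float64(0.009110939530465385)])
[ 0.38038681 -0.32004088  0.026     ] 0.055127333696869944
[ 0.38305627 -0.32001493  0.12215875]
```

Run:
```python
from h import *
for i in range(2):
  go((.3805,-.3202,.032),81.9)
print(bot.read_state()['joint_vel'].round(3))
```

```text
t 12.45 pos [ 0.38305627 -0.32001493  0.12215875] row [-0.04 -0.29  9.01] [0.2 0.1 0.2] rows>= 2.2
t 12.45 pos [ 0.38305627 -0.32001493  0.12215875] row [-0.04 -0.29  9.01] [0.2 0.1 0.2] rows>= 2.2
[-0.004 -0.009 -0.    -0.004 -0.003 -0.002]
```

Request:
servo_tool:
  plan:
    - [[0,-0.29,1.5,0,0,0],[0,-0.29,3.5,0,0,0],[0,-0.29,5.5,0,0,0],[0,-0.29,7.2,0,0,0],[0,-0.29,8.3,0,0,0],[0,-0.29,9.0,0,0,0],[0,-0.29,9.0,0,0,0],[0,-0.29,9.0,0,0,0],[0,-0.29,9.0,0,0,0]]
  claw: 6

```text
time: 13.2
tool_pos: [0.3816, -0.3205, 0.0334]
tcp_rot: [2.365, 2.059, 0.003]
wrist_force: [0.6, 0.7, 0.5]
width: 0.704
```

Run:
```python
from h import *
go((.3805,-.3202,.032),81.9)
s=bot.read_state();print(s['wrist_force'],s['width'])
snap('wrist','w13.png')
```

```text
t 13.2 pos [ 0.38162278 -0.32048885  0.03338835] row [ 0.01 -0.12  0.14] [0.4 0.1 0.2] rows>= 0.1
[0.57420454 0.73329546 0.53894555] 0.7035671168125687
```

View pics/w13.png

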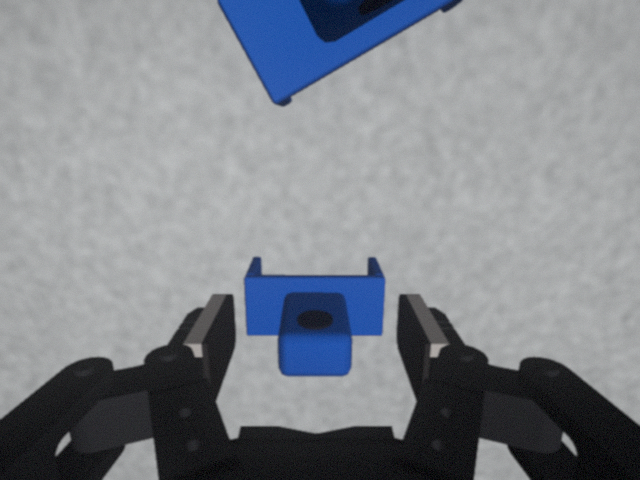

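Request:
servo_tool:
  plan:
    - [[0,-0.1,0.1,0,0,0],[0,-0.1,0.1,0,0,0],[0,-0.1,0.1,0,0,0],[0,-0.1,0.1,0,0,0],[0,-0.1,0.1,0,0,0],[0,-0.1,0.1,0,0,0],[0,-0.1,0.1,0,0,0],[0,-0.1,0.1,0,0,0]]
  claw: 0
  grip_force: 30

```text
time: 13.92
tool_pos: [0.3808, -0.3208, 0.033]
tcp_rot: [2.364, 2.058, 0.003]
wrist_force: [-1.2, 1.1, 5.9]
width: 0.275
```

Run:
```python
from h import *
go((.3805,-.3202,.19),81.9)
s=bot.read_state();print(s['wrist_force'],s['width']*85.4)
snap('wrist','w14.png')
```

```text
t 13.92 pos [ 0.38084072 -0.32082275  0.03303433] row [ 1.00e-02  7.00e-02 -1.57e+01] [0.4 0.2 0.2] rows>= 3.8
[-1.20566095  1.135036    5.92619298] 23.515560688558388
```

View pics/w14.png

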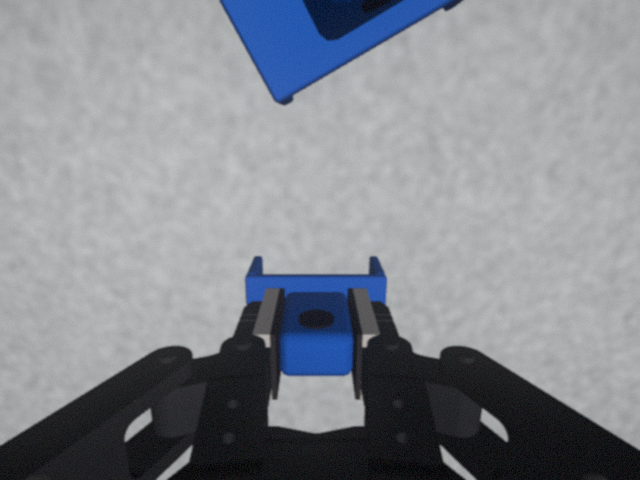

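Request:
servo_tool:
  plan:
    - [[0,0,-2,0,0,0],[0,0,-5,0,0,0],[0,0,-8.5,0,0,0],[0,0,-12,0,0,0],[0,0,-15,0,0,0],[0,0,-15.7,0,0,0],[0,0,-15.7,0,0,0],[0,0,-15.7,0,0,0]]

```text
time: 14.63
tool_pos: [0.3796, -0.3199, 0.1894]
tcp_rot: [2.364, 2.058, 0.003]
wrist_force: [-0.2, 0.4, -1.0]
width: 0.276
```

Run:
```python
from h import *
go(E0+U*(-.0006)+XS*.0005+[0,0,.13],79.65)
s=bot.read_state();print(s['wrist_force'],s['width']*85.4)
snap('wrist','w15.png')
print(slope(snap('scene','c15.png')))
```

```text
t 14.63 pos [ 0.37960561 -0.3199138   0.18937442] row [31.06 13.38 -0.07] [0.4 0.2 2.4] rows>= 8.1
[-0.23707958  0.35297619 -0.98332044] 23.609798252235475
(np.float64(-0.1811332037799977), np.int64(236), np.int64(419))
```

View pics/w15.png

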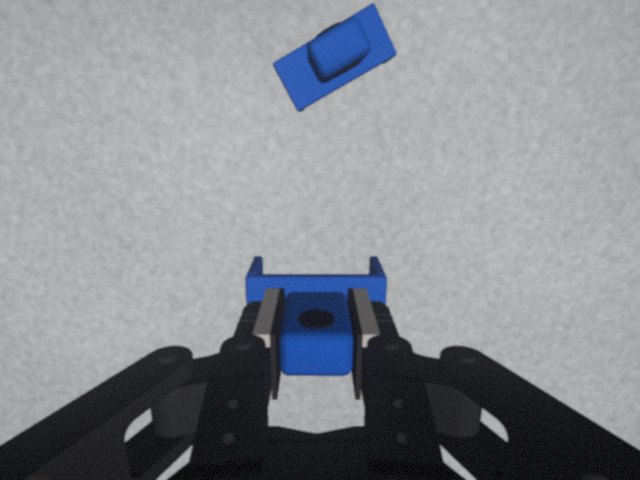

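Request:
servo_tool:
  plan:
    - [[3,1.3,0,0.4,0.2,2.4],[6.5,2.8,0,0.4,0.2,2.4],[10,4.3,0,0.4,0.2,2.4],[13.6,5.8,0,0.4,0.2,2.4],[17.2,7.4,0,0.4,0.2,2.4],[20.8,8.9,0,0.4,0.2,2.4],[24.4,10.5,0,0.4,0.2,2.4],[27.5,11.8,0,0.4,0.2,2.4],[29.8,12.8,0,0.4,0.2,2.4],[31.1,13.4,0,0.4,0.2,2.4],[31.1,13.4,0,0.4,0.2,2.4],[31.1,13.4,0,0.4,0.2,2.4],[31.1,13.4,0,0.4,0.2,2.4],[31.1,13.4,0,0.4,0.2,2.4]]

```text
time: 15.9
tool_pos: [0.5532, -0.0307, 0.1871]
tcp_rot: [-2.41, -2.008, 0.002]
wrist_force: [0.8, -0.6, -0.4]
width: 0.279
```

```bash
sed -i 's/m\[:,420:\]=0/m[:,372:]=0/' h.py
python3 - <<'E'
from h import *
go(E0+U*(-.0006)+XS*.0005+[0,0,.075],79.65)
print([slope(load(k)) for k in('c10','c11','c15')])
snap('wrist','w16.png');snap('scene','c16.png');snap('side','s16.png')
a=cv2.imread('pics/c16.png');b=cv2.imread('pics/s16.png')
cv2.imwrite('pics/c16c.png',cv2.resize(a[165:315,210:400],None,fx=4,fy=4,interpolation=cv2.INTER_CUBIC))
cv2.imwrite('pics/s16c.png',cv2.resize(b[165:335,270:450],None,fx=3.5,fy=3.5,interpolation=cv2.INTER_CUBIC))
E
```

```text
t 15.9 pos [ 0.55323899 -0.03069502  0.18709803] row [0.02 0.19 5.21] [-0.3 -0.1 -0.1] rows>= 1.2
[(np.float64(-0.06281402575897559), np.int64(236), np.int64(357)), (np.float64(-0.07268510848311606), np.int64(236), np.int64(357)), (np.float64(-0.06853550306851215), np.int64(236), np.int64(357))]
```

View pics/w16.png

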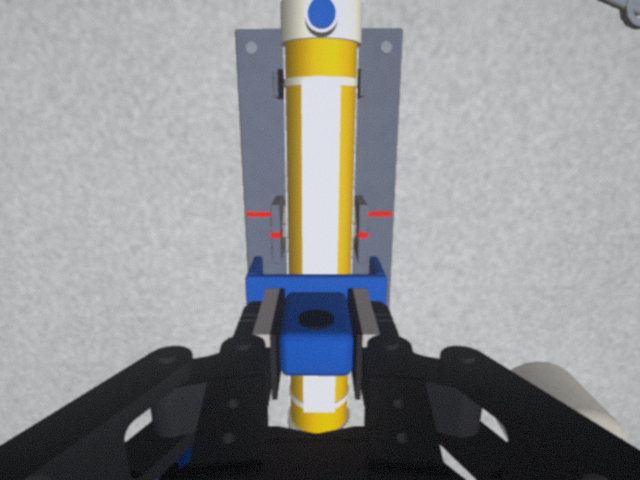

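View pics/c16c.png

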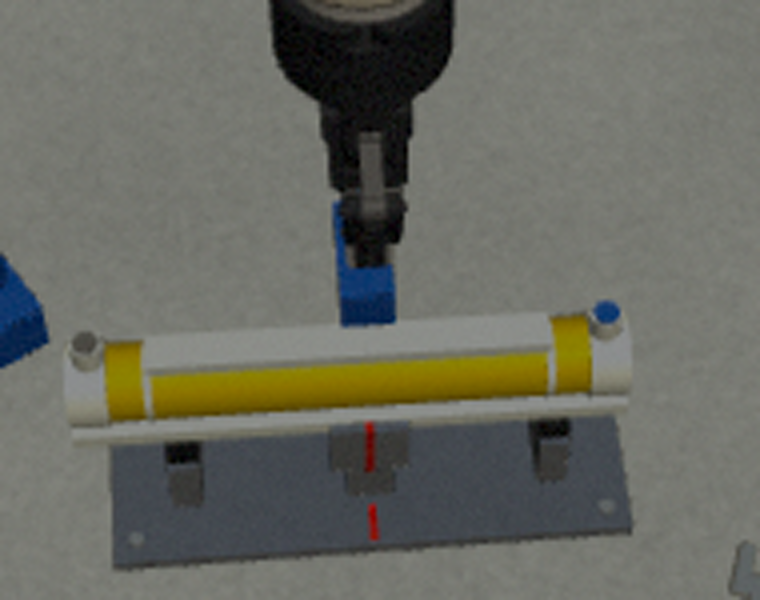

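View pics/s16c.png

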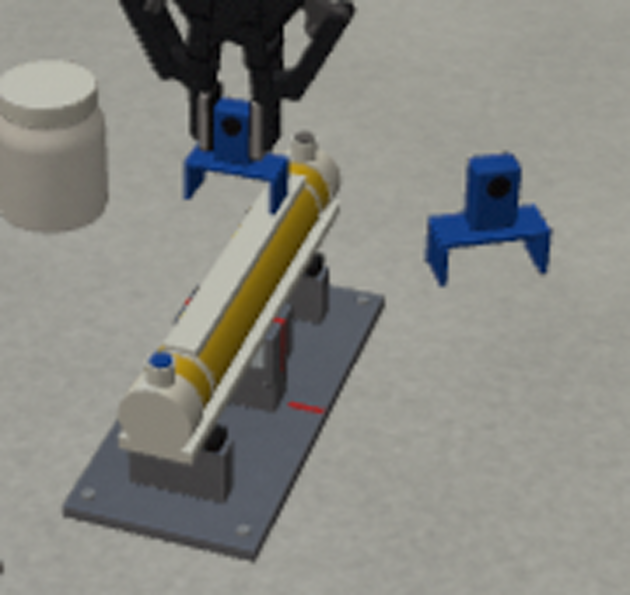

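Run:
```python
from h import *
np.set_printoptions(precision=4,suppress=True)
a=load('c16');b=load('s16');w=load('w16')
S=lambda u,v:(a,210+u/4,165+v/4);D=lambda u,v:(b,270+u/3.5,165+v/3.5)
p,r=tri(S(606,311),D(160,359));q,r2=tri(S(86,338),D(304,137));print(p,st(p),r,q,st(q),r2,'tilt',(q[2]-p[2])/.256)
print(slope(a))
print('stripes',st((onz(w,258,213.5,.01)+onz(w,380,213.5,.01))/2),'cheek',st((onz(w,277,235,.072)+onz(w,362,235,.072))/2),'blueport',st(onz(w,321,12,.119)))
im=np.array(w['color']).astype(int)
for r in(130,180,240):
  x=np.nonzero((im[r,:,0]>190)&(im[r,:,2]>190)&(np.abs(np.arange(640)-320)<45))[0];print('rib',x.min(),x.max(),st(onz(w,(x.min()+x.max())/2,r,.108)))
# clip plate wrt: front-edge corners in wrist view, legs
z=bot.read_state()['tool_pos'][2]-.033+.026
P=[onz(w,247,277,z),onz(w,386,277,z)];print('plate +y edge',st(P[0]),st(P[1]),'tcp',st(bot.read_state()['tool_pos']))
```

```text
[0.578  0.0843 0.118 ] [  2.5162 116.6459  57.9832] [np.float64(0.4892684297509988), np.float64(0.48926842975097423)] [ 0.5304 -0.1659  0.119 ] [   0.8499 -137.9673   58.9636] [np.float64(0.9906222532373712), np.float64(0.9906222532373855)] tilt 0.003829859044808439
(np.float64(-0.06869138757758661), np.int64(236), np.int64(357))
stripes [ -0.6077  -1.3677 -50.    ] cheek [-0.3329 -1.7212 12.    ] blueport [ -0.0073 118.2312  59.    ]
rib 302 339 [-0.0309 65.3248 48.    ]
rib 302 338 [-0.2246 39.2136 48.    ]
rib 303 336 [-0.4185  5.4805 48.    ]
plate +y edge [-28.6911  11.9213 120.7934] [ 25.0855  12.0417 120.7934] tcp [ -0.6375  -0.668  127.7934]
```

Request:
servo_tool:
  plan:
    - [[0,0.2,1.5,-0.3,0,0],[-0.04,0.2,3.0,-0.3,0,0],[-0.04,0.2,4.0,-0.3,0,0],[-0.04,0.2,4.0,-0.3,0,0],[-0.04,0.2,4.0,-0.3,0,0],[-0.04,0.2,4.0,-0.3,0,0]]

```text
time: 16.55
tool_pos: [0.5559, -0.0314, 0.1485]
tcp_rot: [2.414, 2.01, 0.006]
wrist_force: [-0.3, 0.7, -0.5]
width: 0.275
```

Run:
```python
from h import *
np.set_printoptions(precision=4,suppress=True)
go(E0+U*(-.0012)+XS*.0007+[0,0,.059],79.65)
s=bot.read_state();print(st(s['tool_pos']),s['wrist_force'])
snap('wrist','w17.png');snap('side','s17.png')
b=cv2.imread('pics/s17.png')
cv2.imwrite('pics/s17c.png',cv2.resize(b[165:335,270:450],None,fx=3.5,fy=3.5,interpolation=cv2.INTER_CUBIC))
w=load('w17')
cv2.imwrite('pics/w17c.png',cv2.resize(w['color'][120:420,200:440][:,:,::-1],None,fx=2,fy=2,interpolation=cv2.INTER_CUBIC))
```

```text
t 16.55 pos [ 0.5559 -0.0314  0.1485] row [-0.02 -0.1   2.95] [ 0.1 -0.1 -0.1] rows>= 0.7
[ 1.6447 -1.1259 88.4569] [-0.3338  0.6525 -0.4785]
```

View pics/w17c.png

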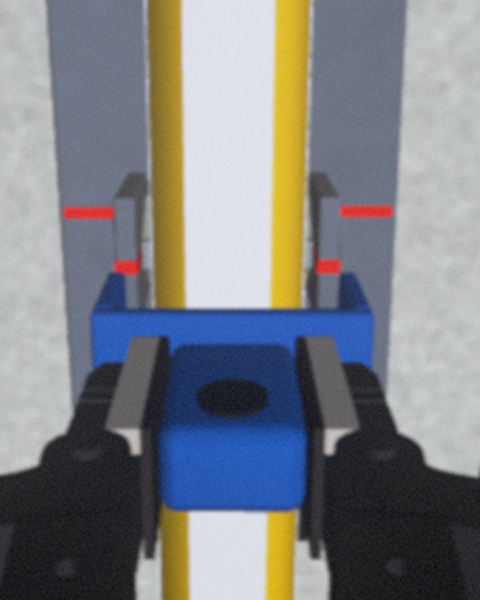

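View pics/s17c.png

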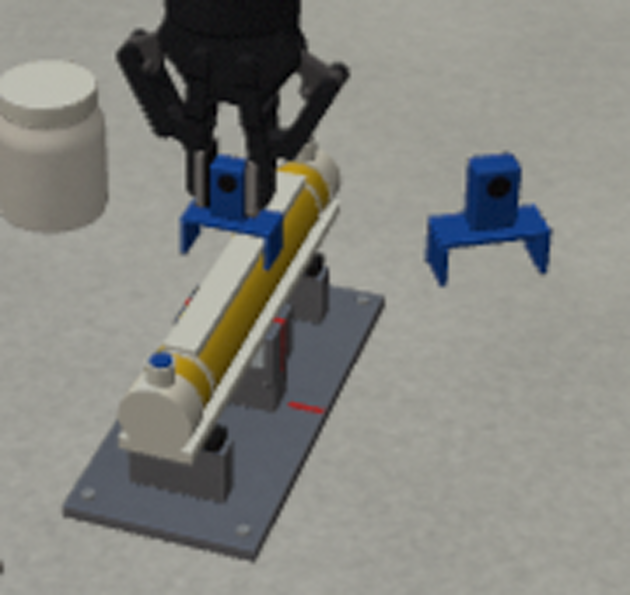

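Run:
```python
from h import *
np.set_printoptions(precision=2,suppress=True)
w=load('w17');W=lambda u,v:(w,200+u/2,120+v/2)
print('stripe',st((onz(*W(88,213),.01)+onz(*W(367,211.5),.01))/2),'cheek',st((onz(*W(127,267),.072)+onz(*W(328,267),.072))/2))
for z in(.1415,): print('plate',st(onz(*W(92,312),z)),st(onz(*W(373,311),z)))
print('rib',st(onz(*W(186,295),.108)),st(onz(*W(271,295),.108)),st(onz(*W(189,560),.108)),st(onz(*W(267,560),.108)))
print('foot/yellow',st(onz(*W(154,295),.084)),st(onz(*W(302,295),.084)))
```

```text
stripe [ -0.53  -1.93 -50.  ] cheek [-0.3  -1.81 12.  ]
plate [-26.33  11.96  81.5 ] [28.21 12.1  81.5 ]
rib [-9.98  3.11 48.  ] [10.11  3.09 48.  ] [-10.37 -70.33  48.  ] [  9.98 -70.37  48.  ]
foot/yellow [-19.93  -5.71  24.  ] [19.66 -5.75 24.  ]
```

Request:
servo_tool:
  plan:
    - [[-0.07,-0.1,0.4,0,0,0],[-0.07,-0.1,0.9,0,0,0],[-0.07,-0.1,1.4,0,0,0],[-0.07,-0.1,1.8,0,0,0],[-0.07,-0.1,2.1,0,0,0],[-0.07,-0.1,2.3,0,0,0],[-0.07,-0.1,2.5,0,0,0],[-0.07,-0.1,2.5,0,0,0],[-0.07,-0.1,2.5,0,0,0]]

```text
time: 17.4
tool_pos: [0.5553, -0.0317, 0.1238]
tcp_rot: [2.413, 2.01, 0.007]
wrist_force: [0.7, 0.1, -1.5]
width: 0.272
```

Run:
```python
from h import *
np.set_printoptions(precision=4,suppress=True)
go(E0+U*(-.0017)+XS*.0007+[0,0,.059],79.65)
s=bot.read_state();print(st(s['tool_pos']),s['wrist_force'])
snap('wrist','w18.png')
print(slope(snap('scene','c18.png')))
w=load('w18')
cv2.imwrite('pics/w18c.png',cv2.resize(w['color'][120:420,200:440][:,:,::-1],None,fx=2,fy=2,interpolation=cv2.INTER_CUBIC))
a=cv2.imread('pics/c18.png');cv2.imwrite('pics/c18c.png',cv2.resize(a[165:315,210:400],None,fx=4,fy=4,interpolation=cv2.INTER_CUBIC))
```

```text
t 17.4 pos [ 0.5553 -0.0317  0.1238] row [-0.02 -0.04  0.48] [ 0.2 -0.2 -0.1] rows>= 0.1
[ 1.0973 -1.5604 63.7828] [ 0.7253  0.105  -1.5014]
(np.float64(-0.06892781509529788), np.int64(236), np.int64(357))
```

View pics/w18c.png

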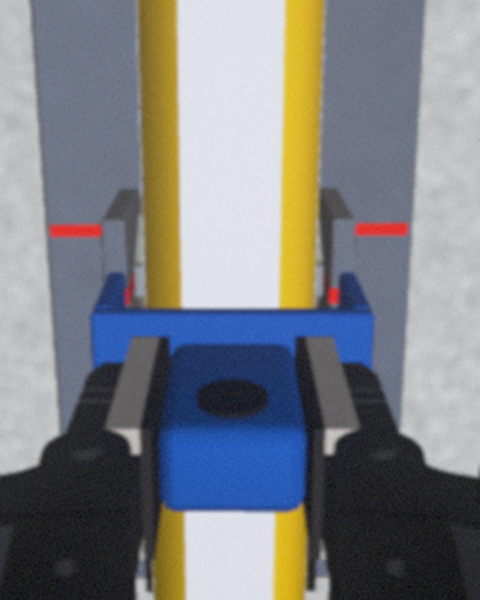

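View pics/c18c.png

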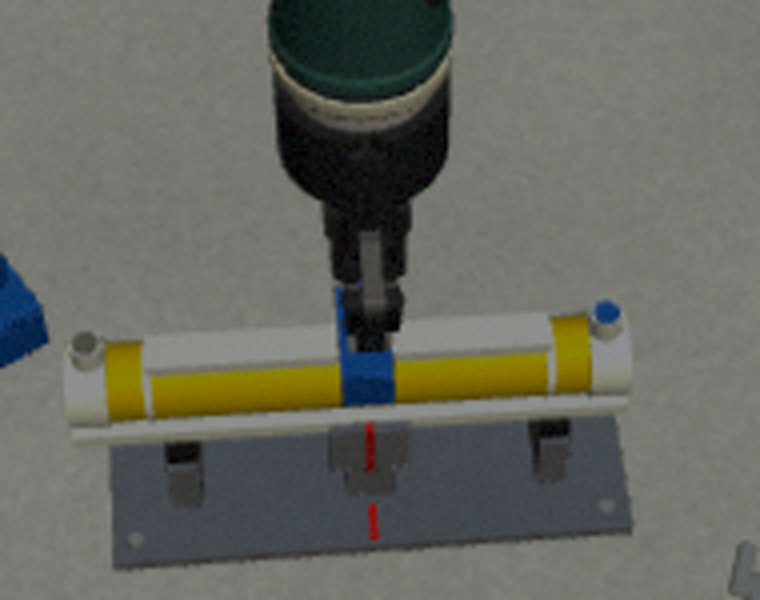

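Request:
servo_tool:
  plan:
    - [[0,0,0.1,0,0,0],[0,-0.03,0.2,0,0,0],[0,-0.03,0.3,0,0,0],[0,-0.03,0.4,0,0,0],[0,-0.03,0.4,0,0,0],[0,-0.03,0.4,0,0,0]]

```text
time: 18.0
tool_pos: [0.5551, -0.0317, 0.12]
tcp_rot: [2.413, 2.01, 0.007]
wrist_force: [-0.3, -0.5, -0.9]
width: 0.277
```

Run:
```python
from h import *
s=bot.read_state();print(st(s['tool_pos']),s['wrist_force'])
print(slope(snap('scene','c19.png')));snap('side','s19.png')
a=cv2.imread('pics/s19.png');cv2.imwrite('pics/s19c.png',cv2.resize(a[185:275,310:380],None,fx=6,fy=6,interpolation=cv2.INTER_CUBIC))
```

```text
[ 0.92219072 -1.54401731 59.95123359] [-0.32315209 -0.52960914 -0.87839374]
(np.float64(-0.06913172970221937), np.int64(236), np.int64(357))
```

View pics/s19c.png

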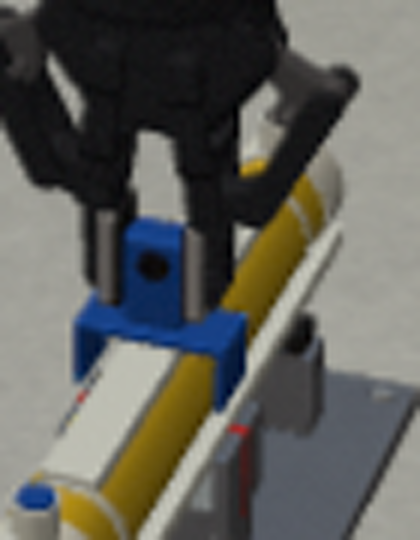

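Request:
servo_tool:
  plan:
    - [[0,0,0.04,0,0,0],[0,0,0.08,0,0,0],[0,0,0.1,0,0,0],[0,0,0.1,0,0,0]]

```text
time: 18.43
tool_pos: [0.5552, -0.0317, 0.1191]
tcp_rot: [2.413, 2.01, 0.007]
wrist_force: [0.1, -0.2, -0.1]
width: 0.28
```

Run:
```python
from h import *
s=bot.read_state();print(st(s['tool_pos']),s['wrist_force'])
```

```text
[ 1.03868675 -1.56110105 59.07558402] [ 0.06943582 -0.22834415 -0.08211468]
```

Request:
servo_tool:
  plan:
    - [[0,0,0.03,0,0,0],[0,0,0.06,0,0,0],[0,0,0.06,0,0,0]]

```text
time: 18.68
tool_pos: [0.5553, -0.0318, 0.119]
tcp_rot: [2.413, 2.01, 0.007]
wrist_force: [-2.0, -0.8, 4.9]
width: 0.272
```

Run:
```python
from h import *
s=bot.read_state();print(st(s['tool_pos']),s['wrist_force'])
print(slope(snap('scene','c20.png')))
for i in range(3): snap('wrist','w20.png');print(bot.read_state()['wrist_force'])
```

```text
[ 1.13170557 -1.64653465 58.98931665] [-1.99650087 -0.81484744  4.86179465]
(np.float64(-0.07101226660020864), np.int64(236), np.int64(357))
[-1.70276994 -0.52020507  4.46037135]
[-3.30337509 -0.08308882  4.95940613]
[-2.09951539 -0.66334399  5.60108176]
```

Request:
servo_tool:
  plan:
    - [[0,0,-0.02,0,0,0],[0,0,-0.02,0,0,0],[0,0,-0.02,0,0,0],[0,0,-0.02,0,0,0]]
  claw: 3.8

```text
time: 19.22
tool_pos: [0.5552, -0.0317, 0.1188]
tcp_rot: [2.413, 2.01, 0.007]
wrist_force: [0.6, 0.0, 0.7]
width: 0.444
```

Run:
```python
from h import *
s=bot.read_state();print(st(s['tool_pos']),s['wrist_force'],s['width']*85.4)
print(slope(snap('scene','c21.png')));snap('wrist','w21.png')
```

```text
[ 1.02892093 -1.56830492 58.79310604] [0.59785938 0.03587828 0.72328353] 37.93057194251242
(np.float64(-0.06913172970221937), np.int64(236), np.int64(357))
```

View pics/w21.png

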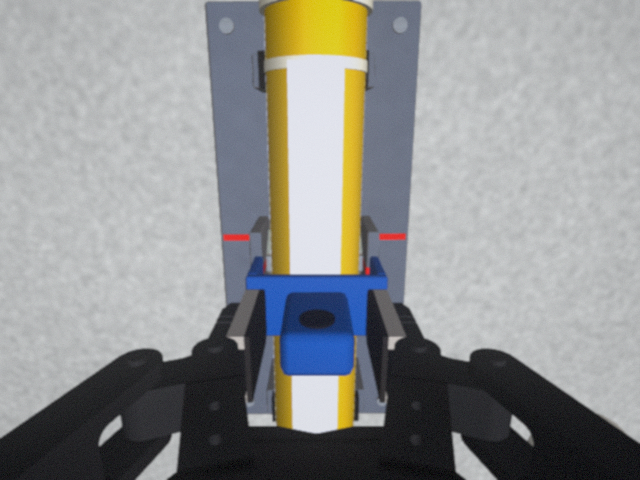

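Request:
servo_tool:
  plan:
    - [[0,0,-0.5,0,0,0],[0,0,-1.5,0,0,0],[0,0,-3,0,0,0],[0,0,-5,0,0,0],[0,0,-8,0,0,0],[0,0,-11,0,0,0],[-2,0,-13,0,0,0],[-5,0,-14,0,0,0],[-8,0,-14,0,0,0],[-11,0,-14,0,0,0],[-11,0,-14,0,0,0],[-11,0,-14,0,0,0],[-11,0,-14,0,0,0],[-11,0,-14,0,0,0],[-11,0,-14,0,0,0],[-11,0,-14,0,0,0],[-11,0,-14,0,0,0],[-11,0,-14,0,0,0]]

```text
time: 20.82
tool_pos: [0.5348, -0.1396, 0.2585]
tcp_rot: [2.412, 2.011, 0.007]
wrist_force: [0.4, 0.1, 0.8]
width: 0.445
```

Run:
```python
from h import *
s=bot.read_state();print(st(s['tool_pos']),s['joint_vel'].round(3),s['time'])
print(slope(snap('scene','c22.png')));snap('wrist','w22.png');snap('side','s22.png')
a=cv2.imread('pics/c22.png');b=cv2.imread('pics/s22.png');w=cv2.imread('pics/w22.png')
cv2.imwrite('pics/c22c.png',cv2.resize(a[165:315,210:400],None,fx=4,fy=4,interpolation=cv2.INTER_CUBIC))
cv2.imwrite('pics/s22c.png',cv2.resize(b[165:335,270:450],None,fx=3.5,fy=3.5,interpolation=cv2.INTER_CUBIC))
```

```text
[   0.45114297 -111.36639245  198.4934759 ] [-0.004 -0.    -0.001  0.    -0.002 -0.002] 20.8167
(np.float64(-0.07019409389928091), np.int64(236), np.int64(357))
```

View pics/w22.png

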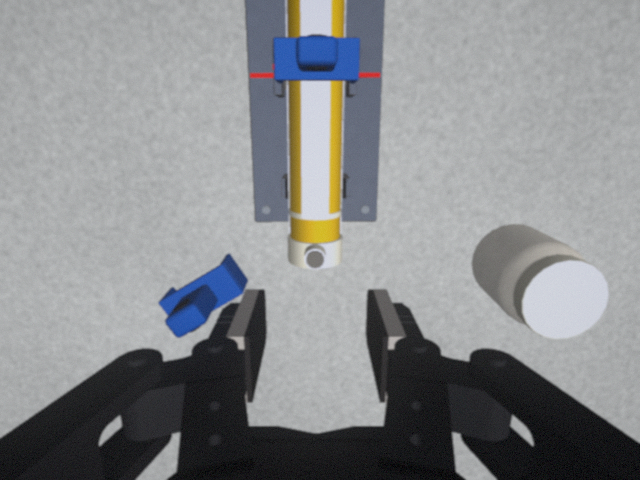

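View pics/c22c.png

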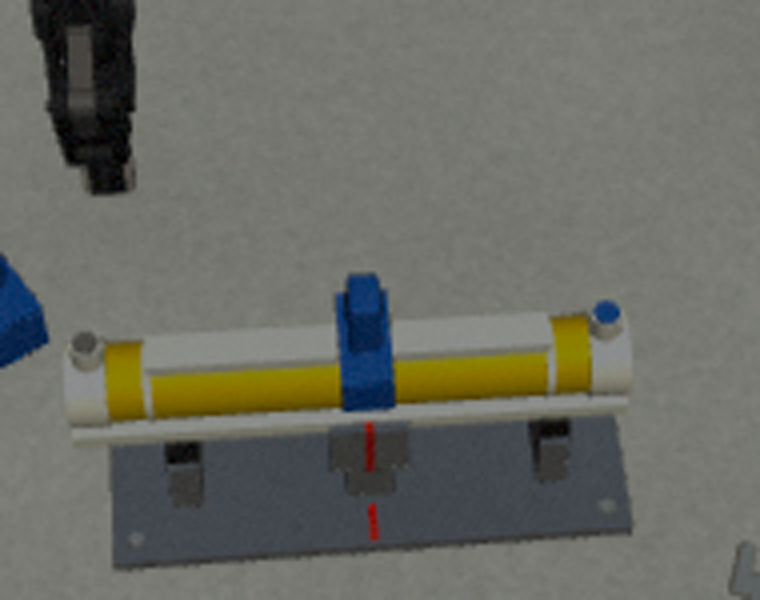

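View pics/s22c.png

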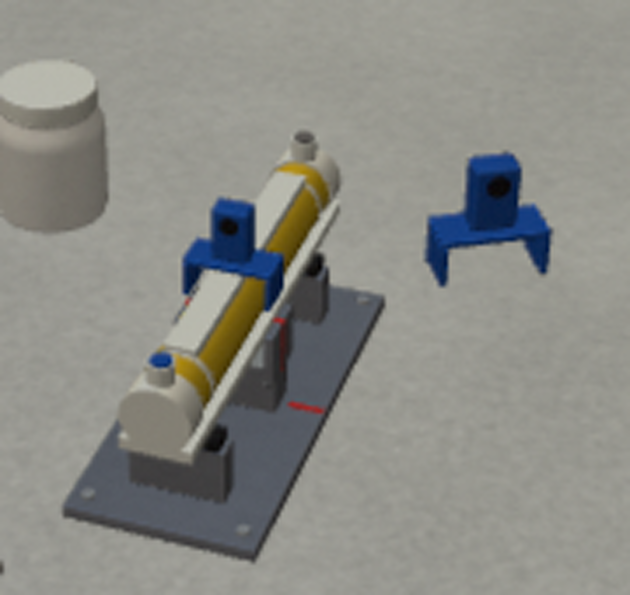

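Clip is seated and released, and the ports are at the same pixels as before placement. One numeric check of level and of clip versus edge follows.

Run:
```python
from h import *
np.set_printoptions(precision=2,suppress=True)
a=load('c22');b=load('s22');w=load('w22')
S=lambda u,v:(a,210+u/4,165+v/4);D=lambda u,v:(b,270+u/3.5,165+v/3.5)
p,_=tri(S(606,311),D(160,359));q,_=tri(S(86,338),D(304,137));print('tilt',(q[2]-p[2])/.256)
im=np.array(w['color']).astype(int);red=(im[...,0]>150)&(im[...,1]<90)&(im[...,2]<90);v,u=np.nonzero(red)
print('edge wrist',st((onz(w,u[u<316].mean(),v[u<316].mean(),.01)+onz(w,u[u>316].mean(),v[u>316].mean(),.01))/2))
P=[onz(w,*x,.112) for x in((273,38),(360,38),(274,80),(359,80))];print('plate',[st(x) for x in P],st(np.mean(P,0)))
# scene: leg bottom (outer +x leg) mid vs stripe; leg outer face x=+28 z~.086-.108
for z,uv in((.086,(368.5,409)),(.112,(368.5,378))): print('leg',st(onz(*S(*uv),z)))
print('stripe scene cheek',st(onz(*S(369.5,424),.072)),'base',st(onz(*S(374,522),.01)))
# both-view lug top
print('lug top',st(tri(S(363,277),D(234,205))[0]))
```

```text
tilt 0.003829859044808439
edge wrist [ -0.37  -1.6  -50.  ]
plate [array([-27.63,  10.47,  52.  ]), array([28.31, 10.51, 52.  ]), array([-27.68, -14.85,  52.  ]), array([ 28.41, -14.82,  52.  ])] [ 0.35 -2.17 52.  ]
leg [29.71 -3.34 26.  ]
leg [29.09 -3.   52.  ]
stripe scene cheek [29.36 -2.98 12.  ] base [ 49.28  -2.68 -50.  ]
lug top [-0.8  -1.52 89.97]
```

```bash
python3 -c "
from h import *
print(slope(snap('scene','c23.png')),bot.read_state()['time']);print(finish_job())"
```

```text
(np.float64(-0.06812516496677637), np.int64(236), np.int64(357)) 21.0167
the job is handed in; nothing more can be done
None
```

The cartridge now balances level on the edge by itself, and the blue clip sits astride it directly above the edge. I handed the job in at about 21 s with the gripper well clear.

- **Balancing:** I pushed the +y end face lightly, with about 3.5 N measured, in three short strokes, about 21 mm in all. After the hand was withdrawn, the cartridge swung up off its stop, rocked and came to rest level.
- **Clip:** Of the two blue clips I took the smaller one, whose plate measured about 55 × 26 mm and height about 62 mm. The larger one's plate measured about 78 × 32 mm. I lowered it until it touched the rib with about 5 N, then released it and lifted straight off.
- **Level check:** The measured tilt was 0.004 rad, which is within the measuring error. It was the same before and after the clip was placed and did not change in the last pictures.
- **Clip position check:** The clip's offset from the edge came out at about 0.6 mm in the wrist view and 0.4 mm in the scene view.
- **Disagreements:** The wrist camera and the fixed cameras differed by about 1 to 3 mm on the absolute position of the edge, so I aligned the clip to the red stripes within each view instead. One height check of the clip's lug from two wrist pictures gave 54 mm because the two viewpoints were too close together. The estimate that added the two fixed cameras gave 62.7 mm, which I used.
- **Bystanders:** I did not touch the valve, housing, wrench or larger clip.

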